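Snap the collar of a stand foot shut with pliers

ROBOT

A 6-joint arm with a two-finger parallel gripper is mounted at the origin on a cart in front of the work surface, level with it; the furniture and walls round the work are solid. World frame = base frame: x ahead of the robot, y to its left, z up, the work surface at z = 0. Lengths are in m, angles in rad, forces in N, time in s.
With the tool pointing down it reaches from about 0.325 to 0.85 m from the base axis. Payload 15.5 kg.
Tool frame: the origin (TCP) lies at the very end of the fingers, on their centre line; the grasp point (between the pads) lies 19 mm behind it (ctrl.pinch_z is the distance from the TCP to the grasp point, in m); z points along the fingers, y is the line along which they close (so a half turn about z gives the same grasp; the last joint's range is limited). The gripper opens to 91 mm and grips with 3 to 60 N. Pads are 32 mm wide; open, the fingers measure 118 mm over their backs; the gripper's body (76 mm by 178 mm) begins 60 mm behind the grasp point.
Start: joints at [-1.407, 0.494, 1.345, -0, 1.302, -0.096], TCP at [0.161, -0.604, 0.214] pointing down, gripper open.
Joint ranges: [-2.91, 2.91], [-0.82, 2.16], [0.22, 2.67], [-1.22, 4.37], [0.12, 2.79], [-3.08, 3.08]. Speed limits (rad/s): [1.89, 1.89, 2.57, 3.01, 3.01, 3.01].

INTERFACE

Orientations are given as a unit quaternion [x, y, z, w].
In Python, from workcell import read_state, viewer, ticket, ctrl gives the robot as it stands.
- The arm moves only by the shell command python3 -m crank 'ROWS' [FORCE]. ROWS is JSON, one flat list of numbers, 7 for each row, row after row: the shift along the tool's x, y, z each as a share of 50 cm, from -1 to 1, then the turn, a rotation vector about the tool's x, y, z each as a share of 60 degrees, from -1 to 1, then the opening, from 0 (shut) to 1 (fully open). A call has 1 to 8 rows; each row is the pose to reach, as a shift and turn from the pose commanded when the call began, along the tool's axes at that moment; what a row does not reach only later rows make up. A row lasts 1/8 s, in which the tool goes at most 62.5 mm and 10.7 degrees, less where a joint would pass 70% of its speed; a pose out of reach is approached as far as the arm can. A call with a number of a shift or a turn outside -1 to 1 is refused whole. A call with a gripper value outside its range is refused whole. The fingers move at their own pace and stop on an object; FORCE is the grip in N (left out, the last holds). Time passes only in rows, so rows that repeat a pose let the fingers close. It gives the time, the measured TCP pose, the force, the opening and the grip force at its end, in the units of the state.
- read_state(): the state, without advancing time (a new reading comes with each control period).
- viewer.capture(name): name is "side" or "top"; returns a dict with "pixels" (384x512x3 uint8, blue, green, red), "z_map" (384x512 float32, m along the optical axis (not along the pixel's ray), 0 where there is no reading), "fx", "fy", "cx", "cy" (pixels), "k1" (the pictures are not rectified: a ray, as slopes to the right and down, at radius r is drawn at 1 + k1 r^2 times it, then the intrinsics apply), "rvec" (rotation vector, rad) and "tvec" (3), from world to camera coordinates, as OpenCV has them. Camera axes: x right, y down, z forward; pixel columns grow to the right and rows downward; lengths in m; the calibration is good to about 2 mm. A picture is of the moment at which its call begins.
- ticket.job_done(): hands the job in; it is judged then, once.
Trained networks look in a picture, given as the dict that the camera call returned (one of the last four; its "shot" number tells which), for a name from the list of things; names that differ only in an ending like _2 or _b are one class to them, and where a whole thing is asked for, a point or a joint stands for the part that bears it (a point fixed in the world has none). Each returns a list of dicts, best first, with "confidence" (0 to 1); they miss things now and then, are a little off and sometimes report something else, mostly with a low value. They report only what shows in the picture. A call takes as long as a camera call.
- viewer.masks_of(picture, target): "region" (384x512 bool, what is visible of it) and "rect" ([left, top, right, bottom] in pixels, round what is visible of it).
- viewer.tip_of(picture, target): "uv" ([column, row] in pixels: a listed point, or the origin of a listed thing).
The state is a dict: "clock": time; "q": joint angles; "dq": joint speeds; "effort": joint torques, N m; "position": TCP position; "tool_rot": TCP orientation; "force": force on the tool from outside, world axes, zero at the start; "wrist_torque": the same for the moment, N m; "opening": finger opening in m; "grasp_force": force on a finger pad.
Only numpy, scipy, OpenCV 4.12 (cv2) and the standard library are available. Lean on these libraries where they do the work, as an engineer would, in place of code of your own. Each camera call takes 0.05 s, during which the arm holds its last target. There are 200 camera calls.

TASK

The snap collar on the short tube of the stand foot is open. Take the pliers, bring their open jaws round the collar's two ears and squeeze the handles until the collar clicks shut and stays shut. Then lay the pliers gently back down flat on the worktop, with at least 5 cm between jaws and ears; touch the stand with the pliers only, never with the gripper itself, and leave the eraser, binder clip, pebble and bowl where they are.

Things in the scene. Friction and masses are not known exactly. Their poses are not given: they have to be found in the camera images.
- pliers: pliers lying flat, 150 x 58 x 22 mm, black handles, steel jaws. Origin on the pivot, 1 mm below the underside; x to the jaws, z up. Body = the half with the handle at +y and the jaw at -y; squeezed, it turns so that the pliers' axis of symmetry lies at this body's yaw minus half of plier_lever. About 0.12 kg; held in the air by a light grip the nose may droop, so set them flat before use
- mouth (a point): point on the pliers' axis, 45 mm ahead of the pivot, midway between the jaw faces; these are 34 mm apart when open, 14 mm high, jaw tips 9 mm further on
- grip (a point): point on the pliers' axis midway between the handles, 60 mm behind the pivot; here the handles measure 58 mm over their outsides when open, each 13 mm thick and 21 mm high; they run 37 mm further back
- plier_lever (a joint): angle of the pliers' other half, rad: 0 = open (a spring holds it there), grows as the handles are squeezed. Holding the handles 52 mm apart gives about 0.1 with the jaws still about 30 mm apart; the collar clicks shut at about 0.33, handles about 38 mm apart, with a grip of 25 to 35 N; end stop 0.46. The spring opens the jaws again
- stand: fixed stand foot on the worktop: dark foot plate 100 x 66 x 6 mm reaching from 12 mm in front of to 88 mm behind a short upright tube 22 mm thick, 67 mm high. Origin at worktop level on the tube's axis; -x is the front, from which the collar's ears stick out
- ears (a point): point midway between the open ears of the grey snap collar, 36 mm in front of the tube's axis, 8.5 mm up; its -x axis points along the ears away from the tube, so the pliers come in along its +x. Ears: 5 mm thick, from 1.5 to 15.5 mm up, ending 8 mm in front of this point, 24 mm over their outsides when open, 18 mm when shut; a tooth and a sprung catch lie between
- collar (a joint): swivel of the whole collar on the tube, rad, stiff but turning under a light push, so that the ears centre themselves between the jaws; positive is anticlockwise seen from above; range -0.3 to 0.3
- snap_half (a joint): angle of the collar's hinged half, rad: 0 = open (sprung), the catch is passed at 0.07, about 0.12 = clicked shut, where it stays
- partition (a point): point on the top edge of the fixed upright green partition between robot and work, 20 mm thick, along y at x = 0.43 to 0.45; its top slopes from z = 0.09 at y = 0.37 to 0.44 at y = -0.20 (0.13 here). Reach over it at this low left end. A fixed black rail bracket hangs over x = 0.36 to 0.40, y = -0.06 to 0.04, down to z = 0.48: keep wrist and forearm left of it or low
- eraser: loose eraser, 21 x 52 x 12 mm, origin under its centre; lies on the other side of the stand from the pliers
- binder_clip: small black binder clip, 32 x 28 x 36 mm, loose, origin under its centre
- pebble: flat loose pebble, 51 x 69 x 26 mm, origin under its centre
- dark_bowl: small loose bowl, 77 mm wide, 46 mm high, origin under its centre

How it is judged:
By the outcome, as a careful person would: the job done as asked, in the order asked, and still so for the second after the job is handed in, with the robot touching nothing.
It also fails if it takes over 45 s, if anything falls off the work surface, if the arm or the gripper's body presses on something with over 40 N, if the wrist force passes 120 N, or if a joint passes its speed limit or range.

## Working session

There is one attempt and no reset: what is moved stays moved. The work goes in short steps, Python scripts to look and compute and a shell command to move; the robot and the scene stay as the last step left them, time stands still between calls to the robot, and variables do not carry over. Pictures are saved under pics/ and viewed, at most 10 in all, crops included, and the job is handed in when it is done.

```bash
ls; mkdir -p pics
cat > h.py <<'E'
import numpy as np, cv2
from scipy.spatial.transform import Rotation as R
from workcell import read_state, viewer, ticket, ctrl
def cam(p):
    K=np.array([[p['fx'],0,p['cx']],[0,p['fy'],p['cy']],[0,0,1.]])
    return K,np.array([p['k1'],0,0,0.]),cv2.Rodrigues(np.array(p['rvec'],float))[0],np.array(p['tvec'],float).ravel()
def ray(p,uv):
    K,d,Rm,t=cam(p); n=cv2.undistortPoints(np.array([[uv]],float),K,d)[0,0]
    return -Rm.T@t, Rm.T@np.array([n[0],n[1],1.])
def atz(p,uv,z):
    o,r=ray(p,uv); return o+r*(z-o[2])/r[2]
def deep(p,uv):
    o,r=ray(p,uv); return o+r*p['z_map'][int(round(uv[1])),int(round(uv[0]))]
def proj(p,X):
    K,d,Rm,t=cam(p); return cv2.projectPoints(np.array(X,float).reshape(-1,1,3),cv2.Rodrigues(Rm)[0],t,K,d)[0].reshape(-1,2)
def cloud(p,m):
    return np.array([deep(p,(u,v)) for v,u in np.argwhere(m&(p['z_map']>0))])
def plan(pos,yaw):
    "shares from the present pose to TCP pos, tool down with tool y axis at yaw"
    s=read_state(); R0=R.from_quat(s['tool_rot']); y=np.array([np.cos(yaw),np.sin(yaw),0]); z=np.array([0,0,-1.])
    R1=R.from_matrix(np.c_[np.cross(y,z),y,z]); 
    return np.round(np.r_[R0.inv().apply(np.array(pos)-s['position'])/.5,(R0.inv()*R1).as_rotvec()/np.radians(60)],4)
E
cat > a.py <<'E'
from h import *
np.set_printoptions(precision=4,suppress=True)
s=read_state(); print(s['position'],R.from_quat(s['tool_rot']).as_matrix(),s['clock'],ctrl.pinch_z)
for n in('top','side'):
    p=viewer.capture(n); cv2.imwrite(f'pics/{n}0.png',p['pixels']); print(n,p['k1'],ray(p,(256,192)))
    for t,z in(('pliers',0),('mouth',.012),('grip',.012),('stand',0),('ears',.0085),('eraser',0),('binder_clip',0),('pebble',0),('dark_bowl',0)):
        for d in viewer.tip_of(p,t)[:2]: print(t,d['confidence'],d['uv'],atz(p,d['uv'],z))
E
python3 a.py
```

```text
pics
[ 0.1605 -0.6036  0.2133] [[ 0.9664  0.2569 -0.0002]
 [ 0.2569 -0.9664  0.0012]
 [ 0.0001 -0.0012 -1.    ]] 0.0 0.0188
top -0.175465491055942 (array([0.4001, 0.1403, 1.2413]), array([ 0.1799,  0.0098, -0.9836]))
pliers 0.83 [257.8, 200.1] [0.6059 0.1482 0.    ]
mouth 0.85 [254.8, 180.2] [0.6558 0.1552 0.012 ]
mouth 0.25 [256.4, 197.2] [0.6114 0.1516 0.012 ]
grip 0.89 [264.0, 218.0] [0.5577 0.1331 0.012 ]
stand 0.73 [229.5, 164.4] [0.7015 0.221  0.    ]
ears 0.61 [226.2, 180.5] [0.6569 0.229  0.0085]
eraser 0.52 [187.7, 196.0] [0.6193 0.3298 0.    ]
binder_clip 0.55 [204.0, 148.0] [0.7472 0.2883 0.    ]
pebble 0.71 [257.5, 146.5] [0.7488 0.1471 0.    ]
dark_bowl 0.65 [325.9, 199.7] [ 0.6042 -0.0275  0.    ]
side -0.05715331598265896 (array([0.1976, 0.8412, 0.5598]), array([ 0.4341, -0.7643, -0.4769]))
pliers 0.97 [247.8, 249.6] [0.6007 0.1578 0.    ]
pliers 0.42 [197.9, 253.0] [0.6766 0.2193 0.    ]
mouth 0.67 [228.6, 240.4] [0.6404 0.1659 0.012 ]
grip 0.58 [280.1, 245.1] [0.5465 0.1257 0.012 ]
stand 0.95 [187.3, 249.8] [0.7003 0.2217 0.    ]
ears 0.64 [198.3, 252.1] [0.6704 0.2259 0.0085]
eraser 0.6 [185.5, 294.2] [0.6227 0.3289 0.    ]
binder_clip 0.6 [145.7, 258.8] [0.7489 0.2876 0.    ]
pebble 0.63 [191.6, 219.3] [0.7615 0.1262 0.    ]
dark_bowl 0.61 [291.3, 208.4] [ 0.6007 -0.0322  0.    ]
```

Run:
```python
import cv2
for n,(x0,y0,x1,y1) in(('top',(160,110,360,260)),('side',(100,160,340,340))):
    i=cv2.imread(f'pics/{n}0.png')[y0:y1,x0:x1]; i=cv2.resize(i,(800,600) if n=='top' else (800,600),interpolation=cv2.INTER_CUBIC); cv2.imwrite(f'pics/{n}0c.png',i)
```

```text
(no output)
```

View pics/top0c.png

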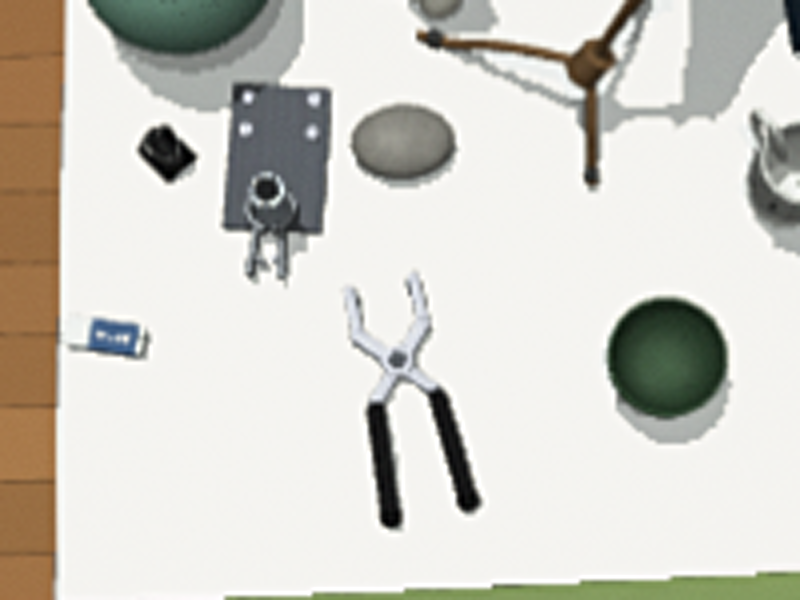

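View pics/side0c.png

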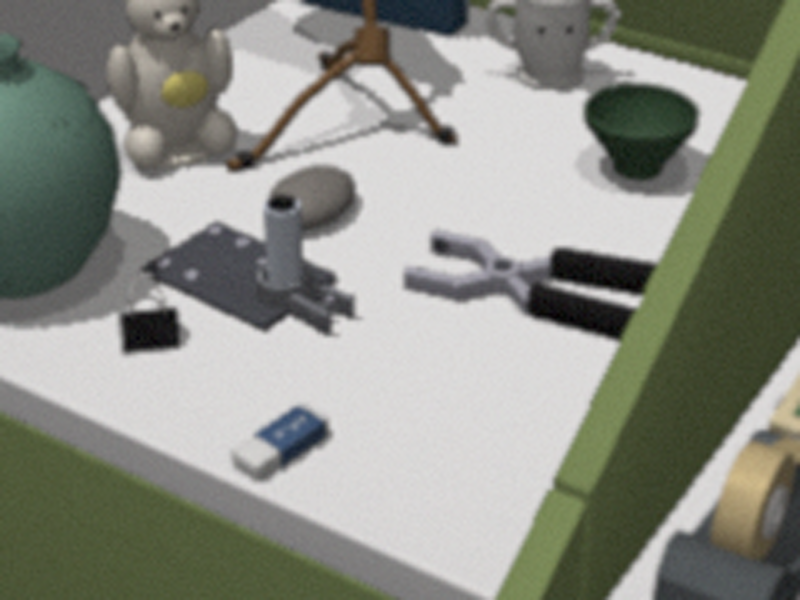

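Both views match the network points: the pliers' pivot is at about (259,200) in the top view, with jaws forward and yaw about 0.2. The tube is at about (227,160) and its ears at (227,176), pointing toward the robot. I'll refine these with the masks.

```bash
cat > m.py <<'E'
from h import *
np.set_printoptions(precision=4,suppress=True)
def pca(P):
    c=P.mean(0); w,v=np.linalg.eigh(np.cov((P-c).T)); a=v[:,1]*np.sign(v[0,1]); return c,np.arctan2(a[1],a[0])
if __name__=='__main__':
  for n in('top','side'):
    p=viewer.capture(n)
    for t in('pliers','stand','ears'):
        ms=viewer.masks_of(p,t)
        for d in ms[:1]:
            C=cloud(p,d['region']); print(n,t,d['confidence'],d['rect'],len(C),'z pct',np.percentile(C[:,2],[5,50,95]))
            if t=='pliers':
                q=np.argwhere(d['region'])[:,::-1]; P=np.array([atz(p,u,.018)[:2] for u in q]); c,a=pca(P)
                f=(P-c)@[np.cos(a),np.sin(a)]; print(' pca',c,a,'ext',f.min(),f.max(), 'pivot from jaw end',c+(f.max()-.054)*np.array([np.cos(a),np.sin(a)]))
            if t=='stand':
                r=C[(C[:,2]>.002)&(C[:,2]<.012)&(C[:,0]>.68)]; rr=cv2.minAreaRect(r[:,:2].astype(np.float32)); print(' plate',rr,pca(r[:,:2]))
                k=C[C[:,2]>.03]; print(' tube',k[:,:2].mean(0),k[:,:2].min(0),k[:,:2].max(0)); k=C[C[:,2]>.06]; print(' tubetop',len(k),k[:,:2].mean(0),k.min(0),k.max(0))
            if t=='ears':
                e=C[(C[:,0]<.675)]; print(' ears',len(e),e.mean(0),e.min(0),e.max(0))
E
python3 m.py
```

```text
top pliers 0.59 [245.4, 176.4, 280.1, 243.2] 678 z pct [-0.0008  0.0155  0.0231]
 pca [0.5787 0.1396] 0.23000708848988527 ext -0.0772233421345339 0.08080095616613023 pivot from jaw end [0.6048 0.1458]
top stand 0.79 [216.3, 131.1, 241.1, 176.3] 940 z pct [0.0022 0.0068 0.0645]
 plate ((0.736662745475769, 0.22258515655994415), (0.06460507214069366, 0.11194557696580887), 85.5246810913086) (array([0.7473, 0.2204]), np.float64(-0.05693130274732726))
 tube [0.7022 0.2239] [0.6942 0.214 ] [0.7153 0.2351]
 tubetop 60 [0.7045 0.2243] [0.6951 0.2153 0.0607] [0.7153 0.2351 0.0732]
top ears 0.65 [219.6, 159.6, 233.7, 179.1] 102 z pct [0.0039 0.0149 0.0221]
 ears 31 [0.6696 0.2282 0.0131] [0.6617 0.2162 0.004 ] [0.6749 0.2422 0.0202]
side pliers 0.6 [219.3, 234.2, 298.3, 260.8] 1242 z pct [0.0007 0.0122 0.0211]
 pca [0.5753 0.1508] 0.2851750998994807 ext -0.06342577212916038 0.07779267841791118 pivot from jaw end [0.5981 0.1574]
side stand 0.79 [141.9, 220.1, 206.4, 260.2] 1343 z pct [0.0029 0.0067 0.0598]
 plate ((0.7381002902984619, 0.22000858187675476), (0.06996835023164749, 0.11545125395059586), 87.26587677001953) (array([0.7437, 0.2271]), np.float64(-0.24138724538560485))
 tube [0.699  0.2286] [0.6917 0.2169] [0.7529 0.2839]
 tubetop 67 [0.6998 0.2271] [0.6919 0.2169 0.0602] [0.7082 0.2348 0.0693]
side ears 0.82 [175.4, 242.9, 208.4, 258.2] 296 z pct [0.0028 0.0129 0.0193]
 ears 97 [0.6672 0.2266 0.0108] [ 0.6584  0.2142 -0.001 ] [0.6746 0.2417 0.0177]
```

Run:
```python
from h import *
print([a for a in dir(ctrl) if a[0]!='_'],[a for a in dir(viewer) if a[0]!='_'])
a=cv2.imread('pics/top0.png');b=cv2.imread('pics/side0.png')
cv2.imwrite('pics/both.png',cv2.resize(np.hstack([a,b]),(800,300),interpolation=cv2.INTER_AREA))
np.set_printoptions(linewidth=220)
H=np.full((24,26),-9.)
for n in('top','side'):
    p=viewer.capture(n); C=cloud(p,np.ones((384,512),bool))
    i=((C[:,0]+.2)/.05).astype(int); j=((.7-C[:,1])/.05).astype(int)
    k=(i>=0)&(i<24)&(j>=0)&(j<26); np.maximum.at(H,(i[k],j[k]),C[k,2])
print('cols y from .675 step -.05; rows x');print('      ',*['%4d'%(67-5*j) for j in range(26)])
for i in range(23,-1,-1): print('%6.2f'%(-.175+.05*i),*[('%4d'%(h*100) if h>-5 else '   .') for h in H[i]])
```

```text
['MotionError', 'pinch_z'] ['capture', 'masks_of', 'tip_of']
cols y from .675 step -.05; rows x
         67   62   57   52   47   42   37   32   27   22   17   12    7    2   -3   -8  -13  -18  -23  -28  -33  -38  -43  -48  -53  -58
  0.98  -72  -72  -72  -72    .    .    0    0    0    0    0    0    0    0   31   31    0   40   38   38   39   40   37    .    .    .
  0.93  -72  -72  -72  -72    .    .    0   11   11    9    0    0    0    0   31   31   19   41   38   39   39   40   36    .    .    .
  0.88  -72  -72  -72  -71    .    .    0   13   15   12    8   13   13    0   27   26   19   42   30   31   31   31   30    .    .    .
  0.82  -72  -72  -72  -72    .    .    0   13   15   12    0    8    8   13   22   21   19   41   30   30   31   30   30    .    .    .
  0.78  -72  -72  -72  -72  -73    .    0    8    9    1    2    2    5   13   12    5    0   42   41   30   30   30   30    .    .    .
  0.73  -72  -72  -72  -72    .    .    0    3    3    7    2    3    0    3    0   11    9   41   41   30   30   30    .    .    .    .
  0.68  -72  -72  -72  -72    .    .    0    
[... 1720 characters left out ...]
  -72  -72  -72
  0.03  -72  -72  -72  -72  -72  -72  -72  -72  -72  -71  -62  -62    .    .    .    .    .    .    .    .    .    .    .    .    .  -74
 -0.02  -72  -73  -73  -73  -73  -73  -73  -73  -73  -73  -73    .    .    .    .    .    .    .    .    .    .    .    .    .    .    .
 -0.07    .    .    .    .    .    .    .    .    .    .    .    .    .    .    .    .    .    .    .    .    .    .    .    .    .    .
 -0.12    .    .    .    .    .    .    .    .    .    .    .    .    .    .    .    .    .    .    .    .    .    .    .    .    .    .
 -0.17    .    .    .    .    .    .    .    .    .    .    .    .    .    .    .    .    .    .    .    .    .    .    .    .    .    .
```

View pics/both.png

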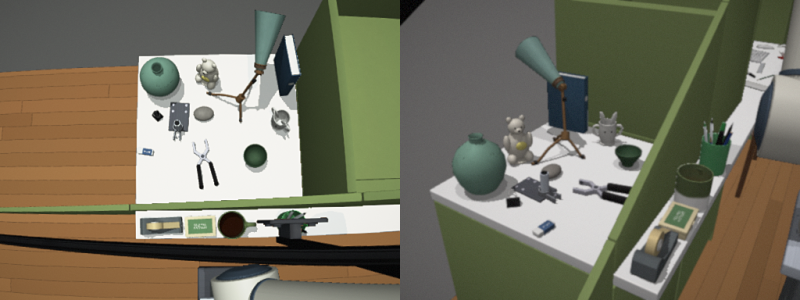

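```bash
python3 -m crank '[0.328,-0.534,0,0,0,0,1, 0.328,-0.534,0,0,0,0,1, 0.328,-0.534,0,0,0,0,1, 0.328,-0.534,0,0,0,0,1, 0.328,-0.534,0,0,0,0,1, 0.328,-0.534,0,0,0,0,1, 0.328,-0.534,0,0,0,0,1]'; python3 -c "
from h import *
s=read_state();print(s['q'],s['position'],s['clock'])"
```

```text
clock: 2.38
position: [0.2508, -0.3043, 0.2143]
tool_rot: [0.992, 0.13, 0.0, 0.001]
force: [0.7, -0.9, -1.1]
opening: 0.091
grasp_force: 0.0
[-1.03305681e+00  1.66762598e-01  1.87055852e+00 -1.65218409e-04
  1.10305380e+00  2.77085568e-01] [ 0.25079008 -0.30427375  0.2142608 ] 2.375
```

```bash
cat > hm.py <<'E'
from h import *
for n in('top','side'):
    p=viewer.capture(n); cv2.imwrite(f'pics/{n}_arm.png',p['pixels']); C=cloud(p,np.ones((384,512),bool)); print(n)
    C=C[(C[:,2]>.03)&(C[:,0]<.5)]
    D={}
    for c in C: D.setdefault((int(np.floor(c[0]/.05)),int(np.floor(c[1]/.05))),[]).append(c[2])
    for i in range(9,-6,-1): print('%5.2f'%(i*.05+.025),*[('%4d/%3d'%(min(D[i,j])*100,max(D[i,j])*100) if (i,j) in D else '    .   ') for j in range(8,-13,-1)])
E
python3 hm.py; python3 -c "
import cv2,numpy as np
cv2.imwrite('pics/arm1.png',cv2.resize(np.hstack([cv2.imread('pics/top_arm.png'),cv2.imread('pics/side_arm.png')]),(800,300),interpolation=cv2.INTER_AREA))"
```

```text
top
 0.48     .        .        .        .        .        .        .        .        .        .        .        .       3/ 42   29/ 30   28/ 30   29/ 30   29/ 30     .        .        .        .   
 0.43    3/  6    3/ 10    3/ 13    6/ 16    3/ 19    3/ 22    7/ 25    3/ 28    3/ 32    7/ 35    3/ 38    3/ 41    3/ 44    6/ 47    4/ 48    3/ 38    7/ 32    5/ 20    3/ 12     .        .   
 0.38   73/ 76   74/ 79    3/ 82    4/ 86    3/ 89    3/ 92    3/ 95    3/ 98    3/100    6/ 97    4/ 63    4/ 13    4/ 14     .        .        .        .        .        .        .        .   
 0.33     .        .        .        .        .        .        .       3/  9    3/ 83   82/ 84     .        .        .        .        .        .        .        .        .        .        .   
 0.28     .        .        .        .        .        .      22/ 32   20/ 32     .        .        .        .      60/ 63   29/ 39   32/ 48     .        .        .        .        .        .   
 0.23     .        .        .        .        .      22/ 34   21/ 44   27/ 49   25/ 30     .        .        .        .  
[... 4055 characters left out ...]
      .        .        .        .        .        .        .        .        .        .        .        .        .   
-0.13     .        .        .        .        .        .        .        .        .        .        .        .        .        .        .        .        .        .        .        .        .   
-0.18     .        .        .        .        .        .        .        .        .        .        .        .        .        .        .        .        .        .        .        .        .   
-0.23     .        .        .        .        .        .        .        .        .        .        .        .        .        .        .        .        .        .        .        .        .
```

View pics/arm1.png

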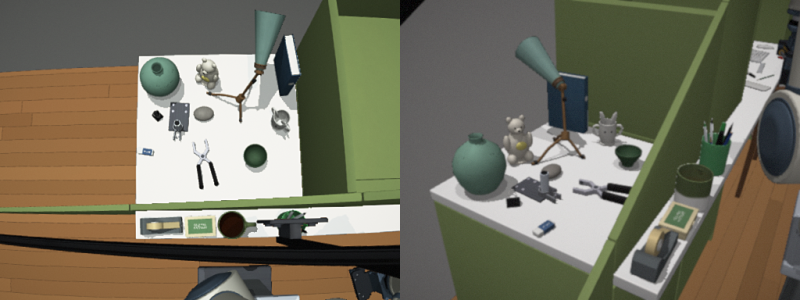

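```bash
python3 -m crank '[0.138,-0.211,-0.08,0,0.333,0,1, 0.138,-0.211,-0.08,0,0.333,0,1, 0.138,-0.211,-0.08,0,0.333,0,1, 0.138,-0.211,-0.08,0,0.333,0,1, 0.138,-0.211,-0.08,0,0.333,0,1]'; python3 -c "
from h import *
s=read_state();print(s['q'],s['position'],R.from_quat(s['tool_rot']).as_matrix())"; python3 hm.py | sed -n '1,9p;18,26p' | cut -c1-5,60-160
```

```text
clock: 3.1
position: [0.2902, -0.1855, 0.2538]
tool_rot: [0.977, 0.128, 0.171, -0.022]
force: [0.2, -0.3, 0.1]
opening: 0.091
grasp_force: 0.0
[-1.10944424 -0.04892172  2.0493511   0.38381747  1.09965478  0.03278248] [ 0.29020584 -0.18553835  0.25381136] [[ 9.08640509e-01  2.56807939e-01  3.29275125e-01]
 [ 2.41552235e-01 -9.66462409e-01  8.71947846e-02]
 [ 3.40624343e-01  3.08428795e-04 -9.40199426e-01]]
top
 0.48     .        .        .        .        .        .       3/ 41   29/ 30   28/ 30   29/ 30   29/ 30  
 0.43    7/ 25    3/ 28    3/ 32    7/ 34    3/ 38    3/ 41    3/ 44    6/ 47    4/ 48    3/ 38    7/ 27  
 0.38    3/ 95    3/ 98    3/100    6/ 96    4/ 63    4/ 13    3/ 14     .        .        .        .     
 0.33     .       3/  9    3/  9     .        .        .        .        .        .        .        .     
 0.28   22/ 32   20/ 33   23/ 31     .      37/ 37   25/ 43   34/ 60   31/ 58   33/ 36     .        .     
 0.23   21/ 40   31/ 41   25/ 32     .        .      34/ 43   35/ 58   34/ 51   34/ 36     .        .     
 0.18     .        .      27/ 27     .       
[... 426 characters left out ...]
  3/ 13    3/ 13    6/ 14     .        .        .        .     
 0.33     .       3/  8    4/  8     .        .       3/ 13     .      25/ 38   33/ 38     .        .     
 0.28   20/ 31   18/ 33   24/ 28     .      37/ 37   25/ 43   35/ 44   25/ 42   33/ 37     .        .     
 0.23   17/ 40   17/ 40     .        .        .      27/ 40   40/ 40     .        .        .        .     
 0.18   18/ 19     .        .        .        .        .        .        .        .        .        .     
 0.12     .        .        .        .        .        .        .        .        .        .        .     
 0.08     .        .        .        .        .        .        .        .        .        .        .
```

```bash
cat > k.py <<'E'
from h import *
np.set_printoptions(precision=4,suppress=True)
Q=[([-1.407,.494,1.345,0,1.302,-.096],[.1605,-.6036,.2133],None),([-1.03306,.16676,1.87056,-.00017,1.10305,.27709],[.25079,-.30427,.21426],None),([-1.10944,-.04892,2.04935,.38382,1.09965,.03278],[.29021,-.18554,.25381],1)]
E=lambda a,t:R.from_euler(a,t).as_matrix()
A=[];b=[]
for q,p,f in Q:
    z=E('z',q[0]);F=z@E('y',q[1]+q[2]);W=F@E('z',q[3])@E('y',q[4]);T=W@E('z',q[5]);print(T)
    A.append(np.c_[z[:,1],[0,0,1],(z@E('y',q[1]))[:,2],F[:,0],F[:,2],T[:,2]]); b.append(p)
A=np.vstack(A);b=np.hstack(b)
x,r,k,s=np.linalg.lstsq(A,b,rcond=1e-6);print('d h L1 a2 L2 Lt',x,'res',A@x-b,s)
E
python3 k.py
```

```text
[[-0.2569  0.9664  0.0001]
 [ 0.9664  0.2569 -0.0006]
 [-0.0006 -0.0001 -1.    ]]
[[-0.2578  0.9662  0.0005]
 [ 0.9662  0.2578 -0.0011]
 [-0.0012  0.0002 -1.    ]]
[[-0.2568  0.9086  0.3293]
 [ 0.9665  0.2416  0.0872]
 [-0.0003  0.3406 -0.9402]]
d h L1 a2 L2 Lt [0.0597 0.2504 0.5971 0.1129 0.3819 0.3524] res [-0.0002 -0.      0.0003  0.0002 -0.     -0.0001 -0.      0.0002 -0.0001] [3.4177 1.7601 1.7365 0.3809 0.2402 0.0558]
```

```bash
cat > ik.py <<'E'
from h import *
from scipy.optimize import least_squares
np.set_printoptions(precision=3,suppress=True,linewidth=200)
d,h,L1,a2,L2,Lt=.0597,.2504,.5971,.1129,.3819,.3524
E=lambda a,t:R.from_euler(a,t).as_matrix()
def fk(q):
    z=E('z',q[0]);U=z@E('y',q[1]);F=z@E('y',q[1]+q[2]);T=F@E('z',q[3])@E('y',q[4])@E('z',q[5])
    S=np.array([0,0,h]);e=S+U[:,2]*L1;w=e+F[:,0]*a2+F[:,2]*L2+z[:,1]*d
    return np.c_[T[:,1],-T[:,0],T[:,2]],e,w,w+T[:,2]*Lt,z
def tool(yaw,tilt=0,pitch_axis_yaw=None):
    y=np.array([np.cos(yaw),np.sin(yaw),0]);x=np.cross(y,[0,0,-1.]);return R.from_matrix(np.c_[x,y,[0,0,-1.]])*R.from_euler('y',tilt)
lo=[-2.91,-.82,.22,-1.22,.12,-3.08];hi=[2.91,2.16,2.67,4.37,2.79,3.08]
def ik(p,Rt,q0):
    f=lambda q:np.r_[(fk(q)[3]-p)*5,(R.from_matrix(fk(q)[0]).inv()*Rt).as_rotvec()]
    s=least_squares(f,np.clip(q0,np.array(lo)+1e-6,np.array(hi)-1e-6),bounds=(lo,hi));return s.x,np.abs(s.fun).max()
def show(p,yaw,tilt,q):
    q,e=ik(np.array(p),tool(yaw,tilt),q);_,el,w,_,z=fk(q);print(p,round(tilt,2),'err %.4f'%e,'q',q,'elb',el,'elb+.2left',el+z[:,1]*.2,'wrist',w);return q
if __name__=='__main__':
    p=viewer.capture('top');C=cloud(p,p['z_map']<.9);C=C[(C[:,2]>.5)&(C[:,0]>.3)]
    for y in(-.05,0.,.1,.2,.3,.4,.5,.6):
        c=C[np.abs(C[:,1]-y)<.02]; print('rail',y,c.min(0) if len(c) else '',c.max(0) if len(c) else '')
    q=read_state()['q'];Y=-1.31
    for a in((.29,-.1855,.254,.349),(.29,-.1,.25,.349),(.29,0,.25,.349),(.29,.1,.25,.349),(.29,.2,.25,.349),(.3,.26,.28,.175),(.36,.27,.29,0),(.46,.25,.29,0),(.546,.133,.26,0),(.546,.133,.1,0),(.546,.133,.02,0)):
        q=show(a[:3],Y,a[3],q)
E
python3 ik.py
```

```text
rail -0.05 [ 0.385 -0.056  0.518] [ 0.399 -0.03   0.638]
rail 0.0 [ 0.352 -0.02   0.5  ] [0.399 0.02  1.008]
rail 0.1 [0.366 0.08  0.923] [0.378 0.12  0.968]
rail 0.2 [0.366 0.18  0.861] [0.379 0.22  0.905]
rail 0.3 [0.366 0.28  0.797] [0.378 0.32  0.842]
rail 0.4 [0.366 0.38  0.736] [0.378 0.42  0.78 ]
rail 0.5  
rail 0.6  
(0.29, -0.1855, 0.254) 0.35 err 0.0000 q [-1.112 -0.049  2.049  0.385  1.101  0.029] elb [-0.013  0.026  0.847] elb+.2left [0.166 0.115 0.847] wrist [ 0.174 -0.217  0.585]
(0.29, -0.1, 0.25) 0.35 err 0.0000 q [-0.925 -0.157  2.148  0.375  1.046  0.213] elb [-0.056  0.075  0.84 ] elb+.2left [0.104 0.195 0.84 ] wrist [ 0.174 -0.131  0.581]
(0.29, 0, 0.25) 0.35 err 0.0000 q [-0.523 -0.246  2.203  0.3    0.954  0.641] elb [-0.126  0.073  0.83 ] elb+.2left [-0.026  0.246  0.83 ] wrist [ 0.174 -0.031  0.581]
(0.29, 0.1, 0.25) 0.35 err 0.0000 q [ 0.053 -0.222  2.19   0.096  0.834  1.311] elb [-0.132 -0.007  0.833] elb+.2left [-0.142  0.193  0.833] wrist [0.174 0.069 0.581]
(0.29, 0.2, 0.25) 0.35 err 0.0000 q [ 0.523 -0.108  2.112 -0.123  0.803  1.904] elb [-0.056 -0.032
[... 323 characters left out ...]
.049 0.839] elb+.2left [-0.011  0.223  0.839] wrist [0.36  0.27  0.642]
(0.46, 0.25, 0.29) 0 err 0.0000 q [0.384 0.281 1.476 0.    1.385 1.694] elb [0.154 0.062 0.824] elb+.2left [0.079 0.247 0.824] wrist [0.46  0.25  0.642]
(0.546, 0.133, 0.26) 0 err 0.0000 q [0.133 0.363 1.435 0.    1.343 1.443] elb [0.21  0.028 0.809] elb+.2left [0.184 0.226 0.809] wrist [0.546 0.133 0.612]
(0.546, 0.133, 0.1) 0 err 0.0000 q [ 0.133  0.542  1.631 -0.     0.968  1.443] elb [0.305 0.041 0.762] elb+.2left [0.279 0.239 0.762] wrist [0.546 0.133 0.452]
(0.546, 0.133, 0.02) 0 err 0.0000 q [ 0.133  0.662  1.69  -0.     0.79   1.443] elb [0.364 0.048 0.721] elb+.2left [0.337 0.247 0.721] wrist [0.546 0.133 0.372]
```

```bash
cat > cl.py <<'E'
from ik import *
q0=np.array([.133,.662,1.69,0,.79,1.443])
def clear(q):
    _,e,w,t,z=fk(q);F=z@E('y',q[1]+q[2])
    out=[]
    for a,b in((e+z[:,1]*d,w-F[:,0]*a2),(e+z[:,1]*d+F[:,0]*a2,w)):
        P=a+(b-a)*np.linspace(0,1,60)[:,None]
        D=np.maximum(np.maximum([.352,-.06,.48]-P,P-np.array([.40,.04,1.1])),0); out.append(np.linalg.norm(D,axis=1).min())
        top=.09+(.37-P[:,1])*.35/.57; D=np.c_[np.maximum(np.maximum(.43-P[:,0],P[:,0]-.45),0),np.maximum(P[:,2]-top,0)]; out.append(np.linalg.norm(D,axis=1).min())
    return np.array(out)
if __name__=='__main__':
  Y=.22-np.pi/2
  for tilt in(-.2,0,.1,.2,.3):
   for side in(0,-.15):
    Rt=tool(Y,tilt)*R.from_euler('x',side); p=np.array([.546,.133,.005])
    q,er=ik(p,Rt,q0);_,e,w,_,_=fk(q)
    # back face of body: 79mm..260 behind tcp, 38 behind in tool x
    B=[p+Rt.apply([-.038,y,-s]) for s in np.linspace(.079,.26,20) for y in(-.089,.089)]
    m=min(np.hypot(max(b[0]-.45,0),max(b[2]-(.09+(.37-b[1])*.614),0)) for b in B)
    print(tilt,side,'%.4f'%er,q,'elb',e,'w',w,'brk/part x2',clear(q),'body',round(m,3))
E
python3 cl.py
```

```text
-0.2 0 0.0000 [ 0.142  0.759  1.515 -0.018  1.067  1.503] elb [0.407 0.058 0.684] w [0.614 0.148 0.35 ] brk/part x2 [0.077 0.316 0.07  0.199] body 0.056
-0.2 -0.15 0.0000 [ 0.226  0.767  1.511 -0.17   1.071  1.658] elb [0.404 0.093 0.68 ] w [0.602 0.199 0.346] brk/part x2 [0.111 0.332 0.099 0.212] body 0.05
0 0 0.0000 [ 0.133  0.686  1.698 -0.     0.758  1.483] elb [0.375 0.05  0.712] w [0.546 0.133 0.357] brk/part x2 [0.069 0.272 0.067 0.155] body 0.039
0 -0.15 0.0000 [ 0.226  0.695  1.691 -0.217  0.768  1.734] elb [0.373 0.086 0.709] w [0.535 0.184 0.353] brk/part x2 [0.104 0.29  0.1   0.172] body 0.034
0.1 0 0.0000 [0.127 0.661 1.788 0.017 0.593 1.464] elb [0.364 0.046 0.722] w [0.512 0.125 0.356] brk/part x2 [0.066 0.244 0.064 0.131] body 0.021
0.1 -0.15 0.0000 [ 0.227  0.671  1.78  -0.266  0.608  1.798] elb [0.362 0.084 0.718] w [0.501 0.177 0.352] brk/part x2 [0.102 0.264 0.1   0.152] body 0.017
0.2 0 0.0000 [0.12  0.646 1.879 0.049 0.418 1.428] elb [0.357 0.043 0.727] w [0.478 0.118 0.35 ] brk/part x2 [0.062 0.214 0.062 0.109] body 0.003
0.2 -0.15 0.0000 [ 0.227  0.656  1.869 -0.36   0.443  1.906] elb [0.355 0.082 0.723] w [0.467 0.169 0.346] brk/part x2 [0.101 0.237 0.1   0.134] body 0.0
0.3 0 0.0000 [0.112 0.643 1.968 0.137 0.234 1.335] elb [0.356 0.04  0.728] w [0.444 0.11  0.342] brk/part x2 [0.06  0.181 0.059 0.092] body 0.0
0.3 -0.15 0.0000 [ 0.228  0.654  1.956 -0.588  0.277  2.148] elb [0.354 0.082 0.724] w [0.434 0.162 0.338] brk/part x2 [0.101 0.206 0.1   0.12 ] body 0.0
```

```bash
python3 -m crank '[0.215,-0.861,0.078,0,0,0,1, 0.215,-0.861,0.078,0,0,0,1, 0.215,-0.861,0.078,0,0,0,1, 0.215,-0.861,0.078,0,0,0,1, 0.215,-0.861,0.078,0,0,0,1, 0.215,-0.861,0.078,0,0,0,1, 0.215,-0.861,0.078,0,0,0,1, 0.215,-0.861,0.078,0,0,0,1]'
python3 - <<'E'
from h import *
s=read_state();print(s['q']);Y=-1.31
y=np.array([np.cos(Y),np.sin(Y),0])
print(plan([.29,.26,.254],Y), plan([.34,.27,.29],Y),plan([.46,.26,.29],.22-np.pi/2))
E
```

```text
clock: 4.25
position: [0.2947, 0.1228, 0.2519]
tool_rot: [0.977, 0.127, 0.167, -0.02]
force: [0.1, -1.4, -0.1]
opening: 0.0911
grasp_force: 0.0
[ 0.18108253 -0.19110388  2.16095593  0.03097981  0.83373321  1.47677677]
[ 0.0589 -0.2678  0.0157  0.003  -0.3237 -0.0025] [ 0.1789 -0.2614 -0.0184  0.003  -0.3237 -0.0025] [ 0.3929 -0.1809  0.0573 -0.0036 -0.3237  0.0361]
```

```bash
python3 -m crank '[0.059,-0.268,0.016,0,0,0,1, 0.059,-0.268,0.016,0,0,0,1, 0.059,-0.268,0.016,0,0,0,1, 0.179,-0.261,-0.018,0.003,-0.324,-0.002,1, 0.179,-0.261,-0.018,0.003,-0.324,-0.002,1, 0.393,-0.181,0.057,-0.004,-0.324,0.036,1, 0.393,-0.181,0.057,-0.004,-0.324,0.036,1, 0.393,-0.181,0.057,-0.004,-0.324,0.036,1]'
python3 - <<'E'
from h import *
s=read_state();print(s['q']);Y=.22-np.pi/2
print(plan([.54,.15,.26],Y))
E
```

```text
clock: 5.25
position: [0.4634, 0.2584, 0.2887]
tool_rot: [0.994, 0.109, -0.001, 0.001]
force: [-0.8, 0.2, -0.1]
opening: 0.0914
grasp_force: 0.0
[ 3.96559554e-01  2.91831957e-01  1.46462131e+00 -7.12836688e-04
  1.38661128e+00  1.74992050e+00]
[ 0.1029  0.2447  0.0574  0.0009  0.0013 -0.0023]
```

```bash
python3 -m crank '[0.107,0.28,0.057,0,0,0,1, 0.107,0.28,0.057,0,0,0,1, 0.107,0.28,0.057,0,0,0,1, 0.107,0.28,0.377,0,0,0,1, 0.107,0.28,0.377,0,0,0,1, 0.107,0.28,0.377,0,0,0,1, 0.107,0.28,0.377,0,0,0,1]'
python3 - <<'E'
from h import *
s=read_state();print(s['q'])
a=viewer.capture('top')['pixels'];b=viewer.capture('side');cv2.imwrite('pics/v2.png',np.hstack([cv2.resize(a,(440,330)),cv2.resize(b['pixels'],(360,330))]))
np.set_printoptions(precision=4,suppress=True)
for t,z in(('pliers',0),('mouth',.012),('grip',.012)):
    for d in viewer.tip_of(b,t)[:1]: print(t,d['confidence'],atz(b,d['uv'],z))
E
```

```text
clock: 6.12
position: [0.5403, 0.1339, 0.0993]
tool_rot: [0.994, 0.11, -0.003, 0.0]
force: [-0.0, 0.7, -0.0]
opening: 0.0911
grasp_force: 0.0
[ 1.35895081e-01  5.40876646e-01  1.63744379e+00 -4.25242434e-04
  9.69459867e-01  1.48673644e+00]
mouth 0.66 [0.6413 0.1648 0.012 ]
grip 0.7 [0.5454 0.1327 0.012 ]
```

View pics/v2.png

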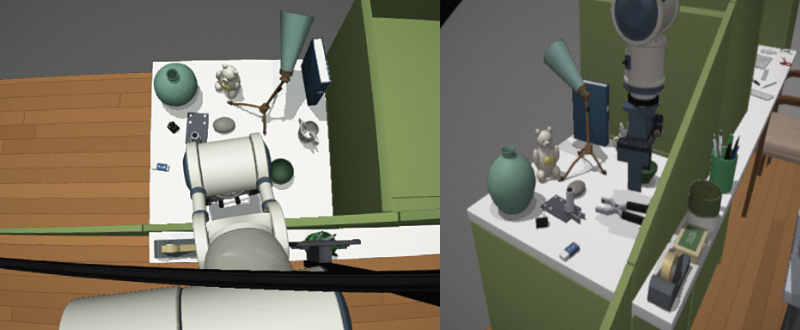

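The forearm passes left of the bracket plate at (320,243), and the fork's right edge is at about (292,250). I'll check that gap with the depth map.

```bash
cat > gap.py <<'E'
from h import *
np.set_printoptions(precision=3,suppress=True)
p=viewer.capture('top');C=cloud(p,p['z_map']<1.1)
for x in np.arange(.22,.48,.03):
    c=C[(np.abs(C[:,0]-x)<.015)&(C[:,2]>.3)&(C[:,2]<.8)]
    a=c[c[:,1]>.045]; b=c[c[:,1]<.045]
    print('x %.2f'%x,'arm y min/z',a[a[:,1].argsort()[:3]][:,1:].ravel() if len(a) else '','bracket y max/z',b[(-b[:,1]).argsort()[:3]][:,1:].ravel() if len(b) else '')
E
python3 gap.py
```

```text
x 0.22 arm y min/z  bracket y max/z 
x 0.25 arm y min/z  bracket y max/z 
x 0.28 arm y min/z  bracket y max/z 
x 0.31 arm y min/z [0.312 0.8  ] bracket y max/z 
x 0.34 arm y min/z [0.109 0.8   0.111 0.8   0.112 0.8  ] bracket y max/z [0.021 0.798 0.02  0.794 0.019 0.796]
x 0.37 arm y min/z [0.045 0.587 0.045 0.588 0.045 0.588] bracket y max/z [0.045 0.594 0.045 0.776 0.045 0.592]
x 0.40 arm y min/z [0.045 0.598 0.045 0.599 0.045 0.596] bracket y max/z [0.045 0.599 0.045 0.597 0.045 0.599]
x 0.43 arm y min/z [0.047 0.599 0.047 0.598 0.047 0.6  ] bracket y max/z [0.007 0.315 0.007 0.314 0.007 0.312]
x 0.46 arm y min/z [0.049 0.522 0.051 0.524 0.051 0.587] bracket y max/z [0.009 0.312 0.007 0.313 0.007 0.313]
```

Run:
```python
from h import *
np.set_printoptions(precision=3,suppress=True)
p=viewer.capture('top');C=cloud(p,p['z_map']<1.1)
for x in np.arange(.34,.44,.01):
    c=C[(np.abs(C[:,0]-x)<.006)&(C[:,2]>.46)&(C[:,2]<.9)]; h=[(c[(c[:,1]>=y)&(c[:,1]<y+.005)][:,2]) for y in np.arange(-.03,.09,.005)]
    print('%.2f'%x,*['%3d'%(k.max()*100) if len(k) else '  .' for k in h])
```

```text
0.34   .   .   .   .   .   .   .   .   .  80  81  82  82  82  82  82  82  82  82  82  82  82  82  82
0.35   .   .   .   .   .  89  89   .   .   .  80  81  81  82  81  81  81  81  81  81  81  81  81  81
0.36   .   .  79  79  78  78  78   .   .   .   .   .   .   .  77  77  68  70  71  71  72  72  72  73
0.37   .   .  79  79  78  78  78   .   .   .   .   .  78  78  78  77  68  69  71  71  72  72  72  73
0.38   .   .  60  60  60  60  60   .  52  60  60  60   .   .  59  59  65  67  68  69  69  70  71  71
0.39  63  63  63  63  63  63  63  63  63  63  63  63  63  63  59  59  62  64  66  67  67  68  68  69
0.40  63  63  63  63  63  63  63  63  63  63  63  63  63  63  59  60  60  61  63  64  65  66  66  67
0.41   .   .   .   .   .   .   .   .   .   .   .   .   .   .  59  60  60  60  60  61  62  63  63  64
0.42   .   .   .   .   .   .   .   .   .   .   .   .   .   .   .  60  60  60  60  60  59  60  60  61
0.43   .   .   .   .   .   .   .   .   .   .   .   .   .   .   .  60  60  60  60  60  59  59  59  59
```

```bash
python3 -m crank '[0.011,0.003,0,-0.095,0,0,1, 0.011,0.003,0,-0.095,0,0,1, 0.011,0.003,0.1,-0.095,0,0,1, 0.011,0.003,0.18,-0.095,0,0,1, 0.011,0.003,0.18,-0.095,0,0,1, 0.011,0.003,0.18,-0.095,0,0,0.75, 0.011,0.003,0.18,-0.095,0,0,0.75]' 5
python3 - <<'E'
from h import *
np.set_printoptions(precision=3,suppress=True)
s=read_state();print(s['q'],s['effort'])
p=viewer.capture('top');C=cloud(p,p['z_map']<1.1)
for x in np.arange(.34,.44,.02):
    c=C[(np.abs(C[:,0]-x)<.006)&(C[:,2]>.46)&(C[:,2]<.9)]; h=[(c[(c[:,1]>=y)&(c[:,1]<y+.005)][:,2]) for y in np.arange(-.03,.09,.005)]
    print('%.2f'%x,*['%3d'%(k.max()*100) if len(k) else '  .' for k in h])
E
```

```text
clock: 7.35
position: [0.5491, 0.1337, 0.0132]
tool_rot: [0.993, 0.109, 0.006, 0.049]
force: [1.1, 0.5, -0.1]
opening: 0.0744
grasp_force: 0.0
[ 0.195  0.682  1.679 -0.141  0.782  1.647] [ -0.16  -86.218 -21.001  -0.464   0.025  -0.035]
0.34   .   .   .   .   .   .   .   .   .   .   .   .   .  74  76  77  77  77  78  78  78  78  78  78
0.36   .   .  79  79  78  78  78   .   .   .   .   .   .   .  76  76   .   .   .   .   .   .   .   .
0.38   .   .  60  60  60  60  60   .   .  60   .   .   .   .  76  77  77  78  78  78  78  78  78  78
0.40  63  63  63  63  63  63  63  63  63  63  63   .   .   .   .  75  76  78  78  78  78  78  78  78
0.42   .   .   .   .   .   .   .   .   .   .   .   .   .   .   .   .   .  75  76  76  76  76  76  76
```

```bash
python3 -m crank '[0.001,-0.03,-0.003,0,0,0,0.75, 0.002,-0.05,-0.005,0,0,0,0.75, 0.003,-0.07,-0.007,0,0,0,0.75, 0.003,-0.09,-0.009,0,0,0,0.75, 0.004,-0.112,-0.011,0,0,0,0.75, 0.004,-0.112,-0.011,0,0,0,0.75]'
cat > v.py <<'E'
import sys
from h import *
np.set_printoptions(precision=4,suppress=True)
for n in sys.argv[1:]:
    p=viewer.capture(n)
    for t,z in(('pliers',0),('mouth',.012),('grip',.012),('ears',.0085)):
        for d in viewer.tip_of(p,t)[:1]: print(n,t,d['confidence'],atz(p,d['uv'],z))
cv2.imwrite('pics/last.png',cv2.resize(p['pixels'][170:320,100:350],(750,450),interpolation=cv2.INTER_CUBIC))
E
python3 v.py side; python3 -c "
from h import *
print(read_state()['q'])"
```

```text
clock: 8.15
position: [0.5374, 0.1899, 0.0112]
tool_rot: [0.993, 0.11, 0.005, 0.049]
force: [-0.4, -0.2, -0.2]
opening: 0.0685
grasp_force: 0.0
side pliers 0.86 [0.592  0.2021 0.    ]
side mouth 0.65 [0.6359 0.2001 0.012 ]
side grip 0.89 [0.5366 0.1818 0.012 ]
side ears 0.79 [0.6695 0.2265 0.0085]
[ 0.29425759  0.69255824  1.65602706 -0.13777407  0.80626537  1.74165865]
```

View pics/last.png

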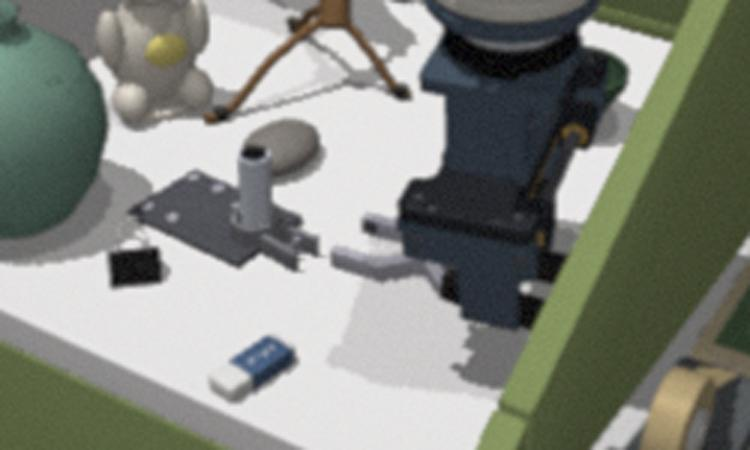

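```bash
python3 -m crank '[0,0.008,0,0.095,0,0,0.8, 0,0.008,0.008,0.095,0,0,0.8, 0,0.008,0.01,0.095,0,0,0.57, 0,0.008,0.01,0.095,0,0,0.57, 0,0.008,0.01,0.095,0,0,0.57, 0,0.008,0.01,0.095,0,0,0.57, 0,0.008,0.01,0.095,0,0,0.57]' 20; python3 -c "
from h import *
print(read_state()['q'])
print(plan([.53,.19,.006],-.06-np.pi/2),plan([.53,.234,.006],-.06-np.pi/2))"
```

```text
clock: 9.28
position: [0.5386, 0.1846, 0.0068]
tool_rot: [0.994, 0.11, -0.0, 0.0]
force: [-0.1, 0.5, -1.2]
opening: 0.0522
grasp_force: 5.2
[ 2.25618060e-01  6.92067849e-01  1.67184866e+00 -4.85088545e-04
  7.78468004e-01  1.57675724e+00]
[-0.0144 -0.0142  0.0016  0.0004  0.0007  0.2674] [ 0.0048 -0.1001  0.0016  0.0004  0.0007  0.2674]
```

```bash
python3 -m crank '[-0.014,-0.007,0,0,0,0.09,0.57, -0.016,-0.014,0,0,0,0.18,0.57, -0.016,-0.014,0,0,0,0.267,0.57, -0.01,-0.04,0,0,0,0.267,0.57, -0.004,-0.07,0,0,0,0.267,0.57, 0.003,-0.1,0,0,0,0.267,0.57, 0.003,-0.1,0,0,0,0.267,0.57]'; python3 v.py top side
cat > m2.py <<'E'
from m import *
for n in('side','top'):
    p=viewer.capture(n)
    for d in viewer.masks_of(p,'pliers')[:1]:
        C=cloud(p,d['region']); J=C[(C[:,0]>.60)&(C[:,2]>.004)&(C[:,2]<.03)]; print(n,'jaws',len(J),J.min(0),J.max(0),J.mean(0))
    for d in viewer.masks_of(p,'ears')[:1]:
        C=cloud(p,d['region']); J=C[(C[:,0]<.675)&(C[:,2]>.004)]; print(n,'ears',d['confidence'],len(J),J.min(0),J.max(0),J.mean(0))
E
python3 m2.py
```

```text
clock: 10.15
position: [0.5292, 0.2352, 0.0067]
tool_rot: [1.0, -0.029, -0.0, 0.0]
force: [-0.9, -0.3, -1.9]
opening: 0.0523
grasp_force: 5.1
top mouth 0.43 [0.7054 0.2238 0.012 ]
top ears 0.52 [0.6664 0.228  0.0085]
side pliers 0.74 [0.5839 0.2259 0.    ]
side mouth 0.59 [0.6252 0.2362 0.012 ]
side grip 0.6 [0.5327 0.2191 0.012 ]
side ears 0.83 [0.6708 0.2331 0.0085]
side ears 0.6 93 [0.6585 0.2158 0.0042] [0.6749 0.2417 0.0167] [0.6669 0.2281 0.0112]
top ears 0.66 8 [0.6702 0.2342 0.0122] [0.6731 0.2421 0.0176] [0.6716 0.2381 0.0143]
```

View pics/last.png

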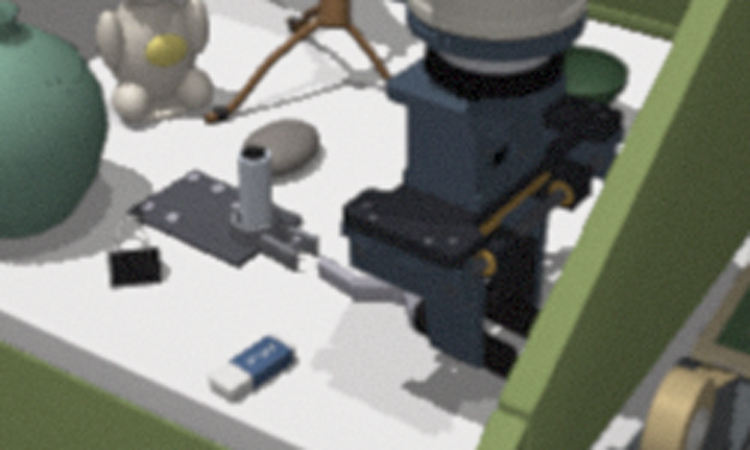

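Run:
```python
from h import *
np.set_printoptions(precision=4,suppress=True)
p=viewer.capture('side')
for uv in((207.3,257.3),(208,262)):
    print(atz(p,uv,.015),deep(p,uv))
a=-.058;g=np.array([.5292,.2352]);f=np.array([np.cos(a),np.sin(a)]);l=np.array([-f[1],f[0]])
im=p['pixels'].copy()
i=cv2.resize(im[200:290,150:270],(800,600),interpolation=cv2.INTER_CUBIC);
def dot(X,c):
    for u in proj(p,X): cv2.circle(i,tuple(int(v) for v in((u-[150,200]+.5)*[800/120,600/90]).round()),4,c,-1)
for s in(1,-1):
    for b in(.085,.114): dot([np.r_[g+f*b+l*s*.0155,.0155]],(0,0,255))
A=np.array([.704,.2235]);fs=np.array([np.cos(-.06),np.sin(-.06)]);ls=np.array([-fs[1],fs[0]])
for s in(1,-1):
    for b in(.044,.03): dot([np.r_[A-fs*b+ls*s*.012,.0155]],(0,255,0))
dot([[.704,.2235,.067]],(255,0,0))
cv2.imwrite('pics/fit.png',i)
```

```text
[0.6409 0.2377 0.015 ] [0.6419 0.2363 0.0138]
[0.6314 0.2489 0.015 ] [0.6378 0.2401 0.0069]
```

View pics/fit.png

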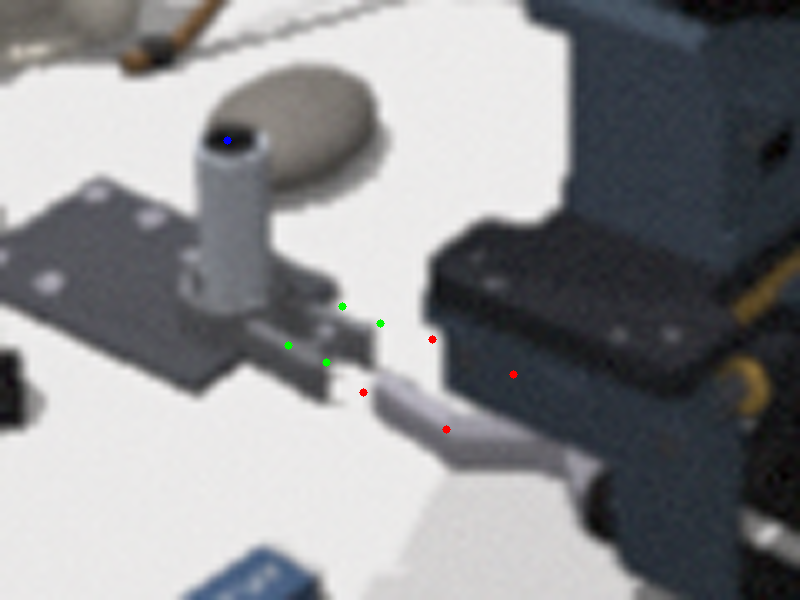

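Run:
```python
from h import *
np.set_printoptions(precision=4,suppress=True)
p=viewer.capture('side')
g=cv2.cvtColor(p['pixels'],cv2.COLOR_BGR2GRAY)
a=atz(p,(207.5,255.7),.015);b=atz(p,(218.2,260.9),.015);print(a,b,np.arctan2(*(a-b)[1::-1]))
d=viewer.masks_of(p,'pliers')[0]; C=cloud(p,d['region']);print(d['rect'],len(C))
for x in np.arange(.5,.66,.01):
    c=C[(np.abs(C[:,0]-x)<.005)&(C[:,2]>.009)]
    if len(c): print('%.3f'%x,len(c),c[:,1].min(),c[:,1].max(),np.median(c[:,1]),c[:,2].max())
```

```text
[0.6435 0.2333 0.015 ] [0.6174 0.2361 0.015 ] -0.10578621291555453
[207.0, 260.3, 283.1, 292.5] 649
0.500 76 0.21423009143122573 0.2636466211467965 0.2566079192760191 0.02254026896541861
0.510 104 0.2060928462320597 0.26466806864591874 0.24807939565871356 0.062073563945378996
0.520 45 0.20688600453787964 0.22297721684621397 0.21949581995607714 0.022237417807930204
0.530 47 0.20555942012092399 0.31523319222025414 0.21890107702093764 0.08819811694740187
0.540 12 0.20553202045132002 0.313097867431538 0.21308863076685675 0.08643912296775397
0.550 1 0.31320765413070173 0.31320765413070173 0.31320765413070173 0.0869952052823888
0.560 27 0.24572364731602747 0.25435603396947337 0.25171092401120554 0.021367010920327
0.570 21 0.2340796652635615 0.25083191036968444 0.2452566404407942 0.02016690582297498
0.580 12 0.23188704889836997 0.24054393719755074 0.23730378613163366 0.015156836201369761
0.590 12 0.23244673958089979 0.23457387615130876 0.23322221125363835 0.013448327168653518
0.600 20 0.2314539690442209 0.24008055312954013 0.23639471561068853 0.015800368226028483
0.610 31 0.23068765172461425 0.24452895150986076 0.23850595035034372 0.014486846329657799
0.620 20 0.2352019336457697 0.24373649520357077 0.24134612191702887 0.015766878990194577
0.630 20 0.23252104855630373 0.24222934762129245 0.23904748518461777 0.01561069337494092
0.640 20 0.22890423627966905 0.2394633157220849 0.23626590977862394 0.015000656185463757
0.650 2 0.23278082529821875 0.23574241928035355 0.23426162228928615 0.012803610767663343
```

```bash
python3 -m crank '[0,0,0,0,0,-0.05,0.57, 0,0,0,0,0,-0.1,0.57, 0,0,0,0,0,-0.1,0.57]'
cat > jaw.py <<'E'
from h import *
np.set_printoptions(precision=4,suppress=True)
p=viewer.capture('side')
d=viewer.masks_of(p,'pliers')[0]; C=cloud(p,d['region'])
for x in np.arange(.60,.68,.01):
    c=C[(np.abs(C[:,0]-x)<.005)&(C[:,2]>.009)&(C[:,2]<.03)]
    if len(c): print('%.3f'%x,len(c),np.percentile(c[:,1],[5,50,95]))
s=read_state();a=R.from_quat(s['tool_rot']).apply([1,0,0]);a=np.arctan2(a[1],a[0]);print('tool yaw',a)
g=s['position'][:2];i=cv2.resize(p['pixels'][200:290,150:270],(800,600),interpolation=cv2.INTER_CUBIC)
f=np.array([np.cos(a),np.sin(a)]);l=np.array([-f[1],f[0]])
for S in(1,-1):
    for b in(.085,.114):
        u=proj(p,[np.r_[g+f*b+l*S*.0155,.0155]])[0]; cv2.circle(i,tuple(int(v) for v in((u-[150,200]+.5)*[800/120,600/90]).round()),4,(0,0,255),-1)
cv2.imwrite('pics/fit2.png',i)
E
python3 jaw.py
```

```text
clock: 11.48
position: [0.5292, 0.2337, 0.0068]
tool_rot: [1.0, 0.022, -0.0, 0.0]
force: [0.4, -0.7, -1.4]
opening: 0.052
grasp_force: 5.1
0.600 23 [0.2401 0.2433 0.2495]
0.610 23 [0.2465 0.2505 0.2539]
0.620 21 [0.2472 0.2512 0.2531]
0.630 21 [0.2447 0.2483 0.2517]
0.640 22 [0.214  0.2466 0.2498]
tool yaw 0.043669486735427046
```

View pics/fit2.png

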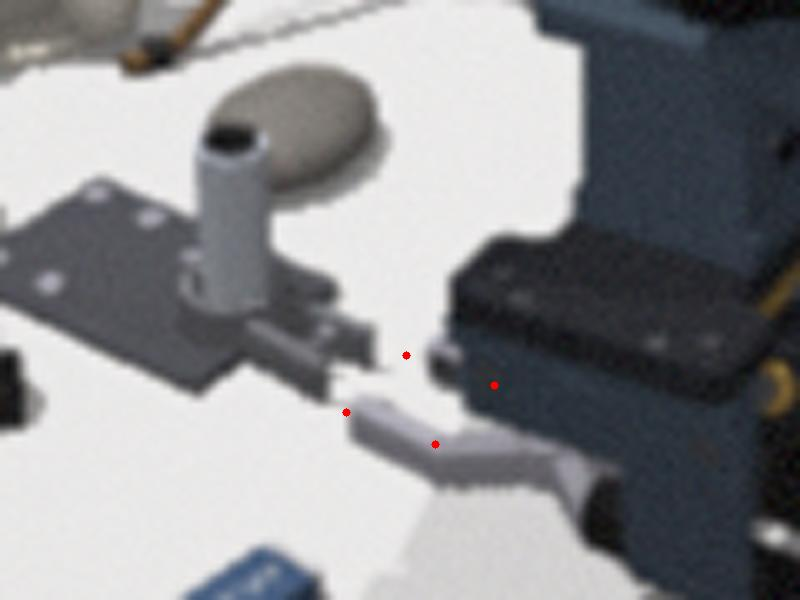

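Run:
```python
from h import *
np.set_printoptions(precision=4,suppress=True)
p=viewer.capture('side')
for n,uv,z in(('L jaw outer tip',(348,403),.015),('L jaw inner tip',(362,395),.015),('R jaw tip inner',(430,343),.015),('R jaw tip bottom',(430,372),.002),('L ear outer front top',(329,372),.0155),('L ear low front',(331,402),.0015),('R ear outer front top',(375,333),.0155),('R ear low',(376,368),.0015)):
    print(n,atz(p,(150+uv[0]/6.667-.5,200+uv[1]/6.667-.5),z))
```

```text
L jaw outer tip [0.6448 0.2499 0.015 ]
L jaw inner tip [0.6437 0.2448 0.015 ]
R jaw tip inner [0.6419 0.2142 0.015 ]
R jaw tip bottom [0.6444 0.2111 0.002 ]
L ear outer front top [0.6575 0.2415 0.0155]
L ear low front [0.6603 0.2375 0.0015]
R ear outer front top [0.6576 0.2191 0.0155]
R ear low [0.659  0.2172 0.0015]
```

```bash
python3 -m crank '[0.014,0.001,0,0,0,0,0.57, 0.027,0.003,0,0,0,0,0.57, 0.04,0.004,0,0,0,0,0.57, 0.04,0.004,0,0,0,0,0.57]'; python3 jaw.py; python3 -c "
from h import *
s=read_state();print(s['force'],s['wrist_torque'])"
```

```text
clock: 12.12
position: [0.55, 0.2325, 0.0067]
tool_rot: [1.0, 0.022, -0.0, 0.0]
force: [1.3, -0.2, -1.6]
opening: 0.0522
grasp_force: 5.0
0.600 29 [0.2302 0.2399 0.2451]
0.610 28 [0.2352 0.2395 0.2428]
0.620 34 [0.2371 0.2455 0.2513]
0.630 29 [0.2437 0.2532 0.2572]
0.640 21 [0.2484 0.2544 0.2563]
0.650 22 [0.2171 0.2523 0.2556]
0.660 38 [0.2135 0.2211 0.2555]
tool yaw 0.04472149814576881
[ 0.25173982 -0.46217303 -1.80139308] [ 0.04973115  0.00685436 -0.04382544]
```

View pics/fit2.png

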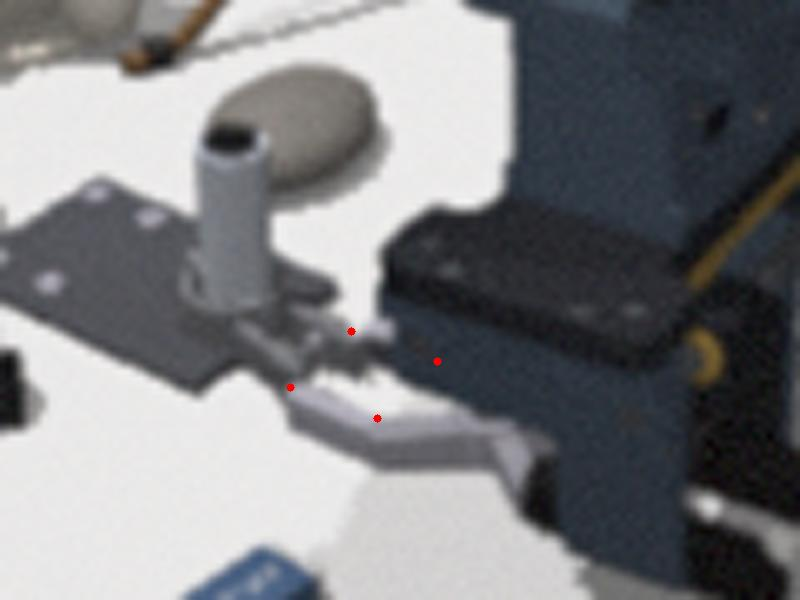

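```bash
python3 -m crank '[0.01,0.001,0,0,0,0,0.57, 0.02,0.002,0,0,0,0,0.57, 0.028,0.003,0,0,0,0,0.57, 0.028,0.003,0,0,0,0,0.57]'; python3 jaw.py
python3 - <<'E'
from h import *
np.set_printoptions(precision=4,suppress=True)
s=read_state();print(s['force'],s['wrist_torque'])
p=viewer.capture('side')
for t in('ears','mouth','collar'):
    for d in viewer.tip_of(p,t)[:2]: print(t,d['confidence'],atz(p,d['uv'],.01))
d=viewer.masks_of(p,'ears')[0]; C=cloud(p,d['region']); C=C[(C[:,2]>.003)&(C[:,2]<.02)]
for x in(.66,.665,.67,.675,.68):
    c=C[np.abs(C[:,0]-x)<.003]; print(x,len(c),np.percentile(c[:,1],[3,25,75,97]) if len(c) else '')
E
```

```text
clock: 12.72
position: [0.5631, 0.2316, 0.0066]
tool_rot: [1.0, 0.022, -0.001, 0.0]
force: [-3.9, 0.4, -1.0]
opening: 0.0521
grasp_force: 7.8
0.600 19 [0.2431 0.2491 0.254 ]
0.610 37 [0.2311 0.238  0.2458]
0.620 37 [0.2348 0.2416 0.2465]
0.630 39 [0.2365 0.2477 0.2554]
0.640 28 [0.2513 0.2573 0.2611]
0.650 24 [0.2537 0.2592 0.2614]
0.660 18 [0.2497 0.2582 0.2611]
0.670 18 [0.2211 0.2586 0.2614]
tool yaw 0.044852369226795835
[-3.791  -1.7187 -1.098 ] [-0.0009  0.6597 -0.0365]
ears 0.64 [0.6704 0.2399 0.01  ]
mouth 0.82 [0.6595 0.2436 0.01  ]
mouth 0.33 [0.6704 0.2449 0.01  ]Traceback (most recent call last):
  File "<stdin>", line 6, in <module>
ValueError: it knows: binder_clip, dark_bowl, ears, eraser, grip, mouth, partition, pebble, pliers, stand
```

```bash
python3 -m crank '[-0.012,0,0,0,0,0,0.57, -0.012,0,0,0,0,0.06,0.57, -0.012,0,0,0,0,0.124,0.57, -0.012,0,0,0,0,0.124,0.57]'
cat > st.py <<'E'
from h import *
np.set_printoptions(precision=4,suppress=True)
s=read_state();print(s['force'],s['wrist_torque'])
for n in('side','top'):
  p=viewer.capture(n)
  for t in('ears','mouth','grip','pliers'):
    for d in viewer.tip_of(p,t)[:1]: print(n,t,d['confidence'],atz(p,d['uv'],.01))
  for d in viewer.masks_of(p,'ears')[:1]:
    C=cloud(p,d['region']); C=C[(C[:,2]>.003)&(C[:,2]<.022)]
    for x in(.655,.66,.665,.67,.675,.68):
      c=C[np.abs(C[:,0]-x)<.003]
      if len(c): print(n,'ears',x,len(c),np.percentile(c[:,1],[3,25,50,75,97]))
E
python3 jaw.py;python3 st.py
```

```text
clock: 13.48
position: [0.556, 0.2319, 0.0067]
tool_rot: [0.999, -0.043, -0.001, 0.0]
force: [-8.1, 5.8, -0.5]
opening: 0.052
grasp_force: 11.5
0.600 27 [0.2313 0.2404 0.2466]
0.610 30 [0.2352 0.2406 0.2434]
0.620 35 [0.2374 0.2448 0.2523]
0.630 28 [0.2446 0.2527 0.2575]
0.640 17 [0.2498 0.2541 0.2562]
0.650 16 [0.2515 0.2548 0.2563]
0.660 11 [0.2509 0.2536 0.2557]
tool yaw -0.08430903813988647
[-8.0302  5.6194  0.2341] [1.0541 1.2945 0.6278]
side ears 0.79 [0.6649 0.2429 0.01  ]
side mouth 0.84 [0.6537 0.244  0.01  ]
side grip 0.75 [0.5544 0.2224 0.01  ]
side pliers 0.82 [0.5933 0.2555 0.01  ]
side ears 0.66 13 [0.2271 0.2281 0.2294 0.2304 0.2318]
side ears 0.665 22 [0.2264 0.2288 0.2299 0.2427 0.2515]
side ears 0.67 39 [0.2261 0.2282 0.235  0.2443 0.2492]
side ears 0.675 23 [0.2234 0.229  0.2422 0.2464 0.2492]
side ears 0.68 25 [0.2217 0.2249 0.2399 0.2447 0.2465]
```

```bash
python3 -m crank '[-0.02,0.004,0,0,0,0,0.57, -0.04,0.007,0,0,0,0,0.57, -0.052,0.009,0,0,0,0,0.57, -0.052,0.009,0,0,0,0,0.57]'; python3 jaw.py;python3 st.py
```

```text
clock: 14.68
position: [0.5306, 0.2291, 0.0069]
tool_rot: [0.999, -0.042, -0.0, 0.0]
force: [-0.6, 0.9, -0.5]
opening: 0.0524
grasp_force: 5.7
0.600 34 [0.2362 0.2449 0.251 ]
0.610 27 [0.2453 0.2508 0.254 ]
0.620 21 [0.2463 0.2512 0.2533]
0.630 20 [0.2452 0.2495 0.2518]
0.640 17 [0.2159 0.2476 0.2519]
tool yaw -0.08493956170659568
[-0.2729  0.1063 -0.5377] [ 0.0186  0.0072 -0.0065]
side ears 0.84 [0.6741 0.2346 0.01  ]
side mouth 0.66 [0.6262 0.2333 0.01  ]
side grip 0.8 [0.5333 0.2154 0.01  ]
side pliers 0.78 [0.5704 0.253  0.01  ]
top ears 0.66 [0.6742 0.2424 0.01  ]
top ears 0.67 8 [0.2323 0.2447 0.2461 0.2471 0.2489]
top ears 0.675 17 [0.2237 0.2268 0.2399 0.2443 0.2486]
top ears 0.68 11 [0.2221 0.2251 0.2416 0.2433 0.2465]
```

```bash
cat > ear.py <<'E'
from h import *
def fit(A=np.array([.7035,.224])):
    I=[]
    for n in('side','top'):
        p=viewer.capture(n);ms=viewer.masks_of(p,'ears')
        if ms and ms[0]['confidence']>.3: I.append((n,p,ms[0]['region']))
    best={}
    for th in np.arange(-.5,.4,.02):
        f=np.array([np.cos(th),np.sin(th)]);l=np.array([-f[1],f[0]])
        for n,p,m in I:
            t=np.zeros((384,512),np.uint8)
            def hull(P,z):
                X=[np.r_[q,zz] for q in P for zz in z]; cv2.fillConvexPoly(t,cv2.convexHull((proj(p,X)*8).round().astype(np.int32)),1,shift=3)
            for s in(1,-1): hull([A-f*r+l*s*w for r in(.012,.044) for w in(.007,.012)],(.0015,.0155))
            hull([A+.015*np.array([np.cos(a),np.sin(a)]) for a in np.arange(0,6.3,.4)],(.0015,.0155))
            t=t>0; best.setdefault(n,[]).append(((t&m).sum()/(t|m).sum(),round(th,2)))
    for n in best: print('ears fit',n,sorted(best[n])[::-1][:4])
if __name__=='__main__': fit()
E
python3 ear.py
```

```text
ears fit side [(np.float64(0.7114427860696517), np.float64(-0.32)), (np.float64(0.6963855421686747), np.float64(-0.3)), (np.float64(0.6949152542372882), np.float64(-0.34)), (np.float64(0.6919315403422983), np.float64(-0.36))]
ears fit top [(np.float64(0.26785714285714285), np.float64(-0.36)), (np.float64(0.26666666666666666), np.float64(-0.34)), (np.float64(0.26339285714285715), np.float64(-0.42)), (np.float64(0.2631578947368421), np.float64(-0.32))]
```

```bash
python3 -c "
from h import *
print(plan([.5437,.2788,.0068],-.33-np.pi/2),plan([.535,.255,.0068],-.2-np.pi/2))"
cat > pf.py <<'E'
from h import *
def tmpl(p,pv,yaw,lev):
    t=np.zeros((384,512),np.uint8)
    def box(a,b,w,z0,z1,s):
        r=-s*lev/2; c=np.array([[np.cos(r+yaw),-np.sin(r+yaw)],[np.sin(r+yaw),np.cos(r+yaw)]])
        a,b=np.array(a)*[1,s],np.array(b)*[1,s]; u=(b-a)/np.linalg.norm(b-a); n=np.array([-u[1],u[0]])*w/2
        X=[np.r_[pv+c@q,z] for q in(a+n,a-n,b+n,b-n) for z in(z0,z1)]
        cv2.fillConvexPoly(t,cv2.convexHull((proj(p,X)*8).round().astype(np.int32)),1,shift=3)
    for s in(1,-1):
        box((0,0),(.024,.0205),.008,.002,.015,s);box((.022,.0205),(.054,.0205),.007,.001,.015,s)
        box((0,0),(-.025,.0185),.009,.003,.018,-s*-1);box((-.025,.0185),(-.097,.025),.013,.001,.022,s)
    return t>0
def fit(lev=.1,prior=None,views=('side',),rng=.2):
    s=read_state();g=s['position'][:2];a=R.from_quat(s['tool_rot']).apply([1,0,0]);a=np.arctan2(a[1],a[0])
    o=[]
    for n in views:
        p=viewer.capture(n);ms=viewer.masks_of(p,'pliers')
        if not ms: continue
        m=ms[0]['region'];K,d,Rm,T=cam(p)
        z=p['z_map'];res=[]
        # occluder: anything standing clearly above 35 mm
        vv,uu=np.mgrid[0:384,0:512];nn=cv2.undistortPoints(np.c_[uu.ravel(),vv.ravel()].astype(float)[:,None],K,d)[:,0]
        W=(Rm.T@((np.c_[nn,np.ones(len(nn))]*z.ravel()[:,None]).T-T[:,None]))[2].reshape(z.shape)
        vis=(W<.03)&(z>0)
        for yaw in np.arange(a-rng,a+rng+.001,.02):
            f=np.array([np.cos(yaw),np.sin(yaw)]);l=np.array([-f[1],f[0]])
            for e in np.arange(-.006,.0061,.002):
                for k in np.arange(-.006,.0061,.003):
                    t=tmpl(p,g+f*(.06+k)+l*e,yaw,lev)&vis; mm=m&vis; res.append(((t&mm).sum()/(t|mm).sum(),yaw,*(g+f*(.06+k)+l*e)))
        res.sort(reverse=True);r=np.array(res[:6]);print('pliers fit',n,'conf',ms[0]['confidence'],'iou',r[:,0].max(),'yaw piv',np.round(r[:,1:].mean(0),4),'mouth',np.round(r[:,2:].mean(0)+.045*np.array([np.cos(r[:,1].mean()),np.sin(r[:,1].mean())]),4),'tool yaw',round(a,3))
if __name__=='__main__': fit()
E
python3 pf.py
```

```text
[ 1.690e-02 -1.011e-01 -1.000e-04  5.000e-04  6.000e-04  2.340e-01] [ 3.600e-03 -5.220e-02 -1.000e-04  4.000e-04  7.000e-04  1.099e-01]
pliers fit side conf 0.73 iou 0.6127067014795474 yaw piv [0.0584 0.5852 0.2277] mouth [0.6301 0.2303] tool yaw -0.085
```

```bash
python3 -m crank '[0,-0.02,0,0,0,0.08,0.57, 0.002,-0.045,0,0,0,0.16,0.57, 0.008,-0.07,0,0,0,0.234,0.57, 0.017,-0.101,0,0,0,0.234,0.57, 0.017,-0.101,0,0,0,0.234,0.57]'; python3 jaw.py; python3 pf.py; python3 ear.py
```

```text
clock: 16.3
position: [0.5443, 0.2798, 0.0068]
tool_rot: [0.987, -0.163, 0.0, -0.0]
force: [0.8, -0.1, -0.7]
opening: 0.0525
grasp_force: 5.7
0.620 9 [0.282  0.2837 0.286 ]
0.630 11 [0.2799 0.2822 0.285 ]
0.640 13 [0.2763 0.2782 0.2809]
0.650 10 [0.2737 0.2759 0.2775]
0.660 2 [0.2741 0.2743 0.2744]
tool yaw -0.32842005068071367
ears fit top [(np.float64(0.35398230088495575), np.float64(-0.4)), (np.float64(0.3495575221238938), np.float64(-0.42)), (np.float64(0.34801762114537443), np.float64(-0.36)), (np.float64(0.34782608695652173), np.float64(-0.38))]
```

```bash
python3 -m crank '[0,0.004,0,0,0,0.055,0.57, 0,0.004,0,0,0,0.11,0.57, 0,0.004,0,0,0,0.11,0.57]'
cat > lj.py <<'E'
from h import *
np.set_printoptions(precision=4,suppress=True)
s=read_state();g=s['position'][:2];print('f',np.round(s['force'],1),np.round(s['wrist_torque'],2))
for n in('side','top'):
    p=viewer.capture(n)
    for d in viewer.masks_of(p,'pliers')[:1]:
        C=cloud(p,d['region']);C=C[(C[:,2]>.008)&(C[:,2]<.03)&(np.hypot(*(C[:,:2]-g).T)>.075)]
        if len(C)<15: continue
        P=[]
        for x in np.arange(C[:,0].min(),C[:,0].max(),.005):
            c=C[np.abs(C[:,0]-x)<.004]
            if len(c)>3: P.append((x,np.percentile(c[:,1],[5,95])))
        print(n,d['confidence'],'x max',C[:,0].max(),*['%.3f:%.4f/%.4f'%(x,*q) for x,q in P])
    for t in('mouth','ears','pliers'):
        for d in viewer.tip_of(p,t)[:1]: print(n,t,d['confidence'],atz(p,d['uv'],.01)[:2])
E
python3 lj.py; python3 pf.py;python3 ear.py
```

```text
clock: 17.08
position: [0.5431, 0.2767, 0.0068]
tool_rot: [0.975, -0.221, -0.0, 0.0]
force: [0.2, -0.1, -1.4]
opening: 0.052
grasp_force: 5.6
f [ 0.2 -0.1 -1.4] [ 0.1   0.09 -0.03]
side pliers 0.61 [0.5895 0.2673]
top ears 0.61 [0.6633 0.2382]
top pliers 0.63 [0.7423 0.1497]
pliers fit side conf 0.66 iou 0.4750430292598967 yaw piv [-0.3216  0.5929  0.2554] mouth [0.6356 0.2412] tool yaw -0.445
ears fit side [(np.float64(0.16526610644257703), np.float64(-0.5)), (np.float64(0.16164383561643836), np.float64(-0.46)), (np.float64(0.16076294277929154), np.float64(-0.48)), (np.float64(0.15691489361702127), np.float64(-0.44))]
```

```bash
cat > oc.py <<'E'
from h import *
for n in('side','top'):
    p=viewer.capture(n);m=np.zeros((384,512),bool);m[130:300,150:300]=1
    C=cloud(p,m);C=C[(C[:,2]>.007)&(C[:,2]<.1)]
    H={}
    for c in C: k=(round(c[0]/.004),round(c[1]/.004));H[k]=max(H.get(k,0),c[2])
    print(n,'y from .300 step -.004; number = mm height')
    for i in range(round(.692/.004),round(.596/.004)-1,-1): print('%.3f'%(i*.004),*['%2d'%min(H[i,j]*1000,99) if (i,j) in H else ' .' for j in range(75,48,-1)])
E
python3 oc.py
```

```text
side y from .300 step -.004; number = mm height
0.692  .  .  .  .  .  .  .  .  .  .  .  .  .  .  . 14 13 62 64 60 63 57  .  .  .  .  .
0.688  .  .  .  .  .  .  .  .  .  .  .  .  .  . 16 13  .  .  .  .  .  .  .  .  .  .  .
0.684  .  .  .  .  .  .  .  .  .  .  .  .  .  . 12  .  .  .  .  .  .  .  .  .  .  .  .
0.680  .  .  .  .  .  .  .  .  .  .  .  .  .  .  .  .  .  .  .  .  .  .  .  .  .  .  .
0.676  .  .  .  .  .  .  .  .  .  .  .  .  .  .  .  .  .  .  .  .  .  .  .  .  .  .  .
0.672  .  .  .  .  .  .  .  .  .  .  .  .  .  .  .  .  .  .  .  .  .  .  .  .  .  .  .
0.668  .  .  .  .  .  .  .  .  .  .  .  .  .  .  .  .  .  .  .  .  .  .  .  .  .  .  .
0.664  .  .  .  .  .  .  .  .  .  .  .  .  .  .  .  .  .  .  .  .  .  .  .  .  .  .  .
0.660  .  .  .  .  .  .  .  .  .  .  .  .  .  .  .  .  .  .  .  .  .  .  .  .  .  .  .
0.656  .  .  .  .  .  .  .  .  .  .  .  .  .  .  .  .  .  .  .  .  .  .  .  .  .  .  .
0.652  .  .  .  .  .  .  .  .  .  .  .  .  .  .  .  .  .  .  .  .  .  .  .  .  .  .  .
0.648  .  .  .  .  .  .  .  .  .  .  .  .  .  .  .  .  .  .  .  .  .  .  .  .  .  .  .
0.644  .
[... 2644 characters left out ...]
.  .
0.624  .  .  .  .  .  .  .  .  .  .  .  .  .  .  .  .  .  .  .  .  .  .  .  .  .  .  .
0.620  .  .  .  .  .  .  .  .  .  .  .  .  .  .  .  .  .  .  .  .  .  .  .  .  .  .  .
0.616  .  .  .  .  .  .  .  .  .  .  .  .  .  .  .  .  .  .  .  .  .  .  .  .  .  .  .
0.612  .  .  .  .  .  .  .  .  .  .  .  .  .  .  .  .  .  .  .  .  .  .  .  .  .  .  .
0.608  .  .  .  .  .  .  .  .  .  .  .  .  .  .  .  .  .  .  .  .  .  .  .  .  .  .  .
0.604  .  .  .  .  .  .  .  .  .  .  .  .  .  .  .  .  .  .  .  .  .  .  .  .  .  .  .
0.600  .  .  .  .  .  .  .  .  .  .  .  .  .  .  .  .  .  .  .  .  .  .  .  .  .  .  .
0.596  .  .  .  .  .  .  .  .  .  .  .  .  .  .  .  .  .  .  .  .  .  .  .  .  .  .  .
```

```bash
python3 -m crank '[0,-0.006,0,0,0,-0.05,0.545, 0,-0.006,0,0,0,-0.05,0.545, 0.015,-0.008,0,0,0,-0.05,0.545, 0.03,-0.0095,0,0,0,-0.05,0.545, 0.03,-0.0095,0,0,0,-0.05,0.545]'; python3 oc.py | sed -n '27,48p'; python3 -c "
from h import *
print(read_state()['force'],read_state()['wrist_torque'])"
```

```text
clock: 18.6
position: [0.5595, 0.2743, 0.0067]
tool_rot: [0.981, -0.196, -0.0, 0.0]
force: [0.7, -0.0, -0.6]
opening: 0.0499
grasp_force: 5.9
top y from .300 step -.004; number = mm height
0.692  .  .  .  .  .  .  .  .  .  .  .  .  .  .  .  .  . 15 14 67 20 21  9 10  .  7  .
0.688  .  .  .  .  .  .  .  .  .  .  .  .  .  .  .  .  . 21  . 20 19  .  .  .  .  .  .
0.684  .  .  .  .  .  .  .  .  .  .  .  .  .  .  .  .  .  .  .  . 14  .  .  .  .  .  .
0.680  .  .  .  .  .  .  .  .  .  .  .  .  .  .  .  .  .  .  .  . 14  .  .  .  .  .  .
0.676  .  .  .  .  .  .  .  .  .  .  .  .  .  .  .  .  .  .  . 14 17  .  .  .  .  .  .
0.672  .  .  .  .  .  .  .  .  .  .  .  .  .  .  .  .  .  .  . 14 17  .  .  .  .  .  .
0.668  .  .  .  .  .  .  .  .  .  .  .  .  .  .  .  .  .  .  .  . 20  .  .  .  .  .  .
0.664  .  .  .  .  .  .  .  .  .  .  .  .  .  .  .  .  .  .  .  . 13  .  .  .  .  .  .
0.660  .  .  .  .  .  .  .  .  .  .  .  .  .  .  .  .  .  .  .  .  .  .  .  .  .  .  .
0.656  .  .  .  .  .  .  .  .  .  .  .  .  .  .  .  .  .  .  .  .  .  .  .  .  .  .  .
0.652  .  .  .  .  .  .  .  .  .  .  .  .
[... 291 characters left out ...]
  .  .  .  .  .
0.636  .  .  .  .  .  .  .  .  .  .  .  .  .  .  .  .  .  .  .  .  .  .  .  .  .  .  .
0.632  .  .  .  .  .  .  .  .  .  .  .  .  .  .  .  .  .  .  .  .  .  .  .  .  .  .  .
0.628  .  .  .  .  .  .  .  .  .  .  .  .  .  .  .  .  .  .  .  .  .  .  .  .  .  .  .
0.624  .  .  .  .  .  .  .  .  .  .  .  .  .  .  .  .  .  .  .  .  .  .  .  .  .  .  .
0.620  .  .  .  .  .  .  .  .  .  .  .  .  .  .  .  .  .  .  .  .  .  .  .  .  .  .  .
0.616  .  .  .  .  .  .  .  .  .  .  .  .  .  .  .  .  .  .  .  .  .  .  .  .  .  .  .
0.612  .  .  .  .  .  .  .  .  .  .  .  .  .  .  .  .  .  .  .  .  .  .  .  .  .  .  .
[ 0.19340871 -0.08049144 -1.01668502] [ 0.04907839 -0.06825397 -0.03748187]
```

```bash
python3 -m crank '[0.008,0,0,0,0,0,0.545, 0.016,-0.001,0,0,0,0,0.545, 0.022,-0.001,0,0,0,0,0.545, 0.022,-0.001,0,0,0,0,0.545]'; python3 oc.py | sed -n '27,36p';python3 -c "
from h import *
print(read_state()['force'],read_state()['wrist_torque'])"
```

```text
clock: 19.2
position: [0.5676, 0.2707, 0.0066]
tool_rot: [0.981, -0.196, -0.002, 0.001]
force: [-10.6, 0.7, 5.6]
opening: 0.0498
grasp_force: 12.6
top y from .300 step -.004; number = mm height
0.692  .  .  .  .  .  .  .  .  .  .  .  .  .  .  .  .  .  .  .  . 23 16  .  9  .  .  7
0.688  .  .  .  .  .  .  .  .  .  .  .  .  .  .  .  .  .  .  .  . 11 16  9  .  .  .  .
0.684  .  .  .  .  .  .  .  .  .  .  .  .  .  .  .  .  .  .  .  .  . 19 17  .  .  .  .
0.680  .  .  .  .  .  .  .  .  .  .  .  .  .  .  .  .  .  .  .  .  . 15 13  .  .  .  .
0.676  .  .  .  .  .  .  .  .  .  .  .  .  .  .  .  .  .  .  .  .  .  . 16  .  .  .  .
0.672  .  .  .  .  .  .  .  .  .  .  .  .  .  .  .  .  .  .  .  .  .  . 20  .  .  .  .
0.668  .  .  .  .  .  .  .  .  .  .  .  .  .  .  .  .  .  .  .  .  .  . 17  .  .  .  .
0.664  .  .  .  .  .  .  .  .  .  .  .  .  .  .  .  .  .  .  .  .  .  . 15  .  .  .  .
0.660  .  .  .  .  .  .  .  .  .  .  .  .  .  .  .  .  .  .  .  .  .  .  .  7  .  .  .
[-9.62427903  1.16649373  6.31763392] [ 0.26766846  1.82465574 -0.53429901]
```

```bash
python3 -c "
from h import *
c=np.array([.5676,.2707])
print(plan([.538,.2805,.0068],-.394-np.pi/2),plan([.529,.2345,.0068],-.06-np.pi/2),plan([.529,.2345,.0068],-.22-np.pi/2))"
```

```text
[-0.0621  0.0045 -0.0003  0.0021  0.0031  0.0005] [-4.340e-02  9.640e-02 -1.000e-04  1.600e-03  3.400e-03 -3.184e-01] [-4.340e-02  9.640e-02 -1.000e-04  1.900e-03  3.300e-03 -1.656e-01]
```

```bash
python3 -m crank '[-0.035,0.003,0,0,0,0,0.545, -0.066,0.004,0,0,0,0,0.545, -0.056,0.04,0,0,0,-0.11,0.545, -0.05,0.07,0,0,0,-0.22,0.545, -0.046,0.096,0,0,0,-0.318,0.545, -0.046,0.096,0,0,0,-0.318,0.545]'; python3 ear.py; python3 pf.py; python3 oc.py | head -27
```

```text
clock: 20.05
position: [0.5287, 0.2352, 0.0069]
tool_rot: [1.0, -0.03, -0.0, 0.0]
force: [0.6, 0.7, -0.3]
opening: 0.0498
grasp_force: 5.8
ears fit side [(np.float64(0.6947608200455581), np.float64(0.12)), (np.float64(0.6876404494382022), np.float64(0.18)), (np.float64(0.6853932584269663), np.float64(0.16)), (np.float64(0.6853932584269663), np.float64(0.14))]
ears fit top [(np.float64(0.22580645161290322), np.float64(0.04)), (np.float64(0.22477064220183487), np.float64(0.06)), (np.float64(0.2237442922374429), np.float64(0.12)), (np.float64(0.2237442922374429), np.float64(0.1))]
pliers fit side conf 0.58 iou 0.5540796963946869 yaw piv [-0.0244  0.5834  0.2301] mouth [0.6284 0.229 ] tool yaw -0.061
side y from .300 step -.004; number = mm height
0.692  .  .  .  .  .  .  .  .  .  .  .  .  .  7  . 14 19 62 64 67 65 57 19  .  .  .  .
0.688  .  .  .  .  .  .  .  .  .  .  .  .  .  .  .  . 18 21 20 12 20 19 15  .  .  .  7
0.684  .  .  .  .  .  .  .  .  .  .  .  .  .  .  .  .  . 16 14  . 14 14 14  .  .  .  .
0.680  .  .  .  .  .  .  .  .  .  .  .  .  .  .  .  . 15 16 14  .  . 15 16  .  .  .  
[... 1175 characters left out ...]
14  . 14  .  .  .  .  .  .  .  .  .  .  .  .
0.620  .  .  .  .  .  .  .  .  .  .  .  . 12 14 12  .  .  .  .  .  .  .  .  .  .  .  .
0.616  .  .  .  .  .  .  .  .  .  .  .  . 14 14 13  .  .  .  .  .  .  .  .  .  .  .  .
0.612  .  .  .  .  .  .  .  .  .  .  .  . 15 13 14  .  .  .  .  .  .  .  .  .  .  .  .
0.608  .  .  .  .  .  .  .  .  .  .  .  . 13 12 13  .  .  .  .  .  .  .  .  .  .  .  .
0.604  .  .  .  .  .  .  .  .  .  .  .  9 13 14 14  .  .  .  .  .  .  .  .  .  .  .  .
0.600  .  .  .  .  .  .  .  .  .  .  .  . 14 14 13 12  .  .  .  .  .  .  .  .  .  .  .
0.596  .  .  .  .  .  .  .  .  .  .  .  .  . 12 14 13 13  .  .  .  .  .  .  .  .  .  .
top y from .300 step -.004; number = mm height
```

```bash
python3 -m crank '[0,0.007,0,0,0,0,0.55, 0,0.012,0,0,0,0,0.55, 0,0.012,0,0,0,0,0.55]'
python3 - <<'E'
from h import *
np.set_printoptions(precision=4,suppress=True)
n=6
acc=[]
for _ in range(n):
    p=viewer.capture('side');m=np.zeros((384,512),bool);m[225:275,180:250]=1
    C=cloud(p,m);acc.append(C[(C[:,2]>.0095)&(C[:,2]<.019)])
C=np.vstack(acc)
for x in np.arange(.60,.69,.005):
    c=np.sort(C[np.abs(C[:,0]-x)<.0025][:,1]); c=c[(c>.19)&(c<.28)]
    if len(c)<12: print('%.3f'%x,len(c)); continue
    # split in clusters at gaps > 3 mm
    k=np.split(c,np.where(np.diff(c)>.003)[0]+1); print('%.3f'%x,*['[%.4f %.4f %.4f n%d]'%(q[int(.05*len(q))],np.median(q),q[int(.95*len(q))],len(q)) for q in k if len(q)>5])
E
python3 ear.py; python3 pf.py
```

```text
clock: 20.82
position: [0.5291, 0.2291, 0.0068]
tool_rot: [1.0, -0.03, -0.0, 0.0]
force: [0.1, 0.3, -1.0]
opening: 0.0503
grasp_force: 5.3
0.600 [0.2330 0.2421 0.2472 n99]
0.605 [0.2399 0.2447 0.2485 n69]
0.610 [0.2395 0.2442 0.2474 n65]
0.615 [0.2385 0.2436 0.2462 n64]
0.620 [0.2368 0.2428 0.2456 n65]
0.625 [0.2371 0.2421 0.2455 n61]
0.630 [0.2349 0.2413 0.2444 n65]
0.635 [0.2346 0.2407 0.2433 n54]
0.640 5
0.645 0
0.650 0
0.655 0
0.660 [0.2092 0.2119 0.2145 n37] [0.2307 0.2327 0.2347 n48]
0.665 [0.2090 0.2129 0.2151 n58] [0.2305 0.2336 0.2359 n60]
0.670 [0.2116 0.2153 0.2239 n81] [0.2297 0.2333 0.2358 n50]
0.675 [0.2096 0.2150 0.2199 n59] [0.2291 0.2332 0.2349 n49]
0.680 [0.2111 0.2150 0.2173 n59] [0.2296 0.2329 0.2348 n55]
0.685 [0.2132 0.2162 0.2196 n56] [0.2272 0.2331 0.2349 n52]
ears fit side [(np.float64(0.6935483870967742), np.float64(0.02)), (np.float64(0.6919540229885057), np.float64(0.12)), (np.float64(0.6872146118721462), np.float64(0.04)), (np.float64(0.6840909090909091), np.float64(0.06))]
ears fit top [(np.float64(0.1917808219178082), np.float64(-0.04)), (np.float64(0.1917808219178082), np.float64(-0.06)), (np.float64(0.19090909090909092), np.float64(-0.08)), (np.float64(0.1875), np.float64(0.0))]
pliers fit side conf 0.62 iou 0.5722772277227722 yaw piv [-0.0297  0.583   0.2252] mouth [0.628  0.2238] tool yaw -0.06
```

```bash
cat > prof.py <<'E'
from h import *
np.set_printoptions(precision=4,suppress=True)
acc=[]
for _ in range(6):
    p=viewer.capture('side');m=np.zeros((384,512),bool);m[225:275,180:250]=1
    C=cloud(p,m);acc.append(C[(C[:,2]>.0095)&(C[:,2]<.019)])
C=np.vstack(acc)
for x in np.arange(.60,.69,.005):
    c=np.sort(C[np.abs(C[:,0]-x)<.0025][:,1]); c=c[(c>.19)&(c<.28)]
    if len(c)<12: continue
    k=np.split(c,np.where(np.diff(c)>.0015)[0]+1); print('%.3f'%x,*['[%.4f %.4f %.4f n%d]'%(q[int(.05*len(q))],np.median(q),q[int(.95*len(q))],len(q)) for q in k if len(q)>4])
s=read_state();print(s['force'],s['wrist_torque'])
E
python3 -m crank '[0.012,0,0,0,0,0,0.57, 0.024,0,0,0,0,0,0.57, 0.036,-0.001,0,0,0,0,0.57, 0.036,-0.001,0,0,0,0,0.57]';python3 prof.py
```

```text
clock: 21.92
position: [0.5478, 0.2288, 0.0067]
tool_rot: [1.0, -0.03, -0.0, 0.0]
force: [-0.3, 1.2, -0.2]
opening: 0.0523
grasp_force: 4.4
0.600 [0.2277 0.2330 0.2355 n58]
0.605 [0.2288 0.2340 0.2379 n72]
0.610 [0.2286 0.2365 0.2411 n92]
0.615 [0.2313 0.2398 0.2440 n94]
0.620 [0.2371 0.2432 0.2486 n77]
0.625 [0.2383 0.2443 0.2478 n67]
0.630 [0.2396 0.2438 0.2466 n60]
0.635 [0.2368 0.2424 0.2457 n53]
0.640 [0.2378 0.2424 0.2455 n62]
0.645 [0.2360 0.2423 0.2453 n59]
0.650 [0.2340 0.2408 0.2441 n65]
0.655 [0.2376 0.2410 0.2438 n27]
0.660 [0.2092 0.2117 0.2154 n33] [0.2294 0.2328 0.2352 n50]
0.665 [0.2092 0.2128 0.2159 n58] [0.2284 0.2336 0.2360 n58]
0.670 [0.2121 0.2208 0.2351 n129]
0.675 [0.2097 0.2146 0.2200 n53] [0.2298 0.2331 0.2354 n58]
0.680 [0.2109 0.2146 0.2174 n58] [0.2301 0.2332 0.2352 n42]
0.685 [0.2126 0.2155 0.2194 n61] [0.2275 0.2329 0.2349 n60]
[ 0.2826 -0.1045 -1.7624] [-0.0078 -0.0008 -0.0305]
```

```bash
python3 -m crank '[0.006,0.001,0,0,0,0,0.57, 0.012,0.001,0,0,0,0,0.57, 0.018,0.001,0,0,0,0,0.57, 0.018,0.001,0,0,0,0,0.57]';python3 prof.py
```

```text
clock: 22.72
position: [0.5564, 0.2278, 0.0068]
tool_rot: [1.0, -0.03, -0.0, 0.0]
force: [-0.5, 0.1, -0.9]
opening: 0.0525
grasp_force: 4.5
0.600 [0.2279 0.2314 0.2363 n57]
0.605 [0.2281 0.2317 0.2343 n58]
0.610 [0.2276 0.2317 0.2347 n52]
0.615 [0.2277 0.2334 0.2381 n78]
0.620 [0.2276 0.2361 0.2414 n94]
0.625 [0.2307 0.2400 0.2450 n88]
0.630 [0.2358 0.2429 0.2474 n75]
0.635 [0.2377 0.2429 0.2460 n65]
0.640 [0.2362 0.2418 0.2452 n55]
0.645 [0.2362 0.2418 0.2450 n61]
0.650 [0.2363 0.2419 0.2447 n60]
0.655 [0.2356 0.2409 0.2437 n60]
0.660 [0.2306 0.2376 0.2430 n88]
0.665 [0.2118 0.2143 0.2166 n27] [0.2302 0.2334 0.2371 n52]
0.670 [0.2118 0.2143 0.2186 n63] [0.2213 0.2232 0.2259 n20] [0.2293 0.2332 0.2358 n48]
0.675 [0.2096 0.2147 0.2195 n56] [0.2292 0.2327 0.2347 n49]
0.680 [0.2106 0.2146 0.2171 n57] [0.2284 0.2329 0.2349 n55]
0.685 [0.2132 0.2160 0.2184 n56] [0.2266 0.2327 0.2353 n56]
[-0.1865 -0.0464 -1.5049] [ 0.0486 -0.0675  0.0062]
```

```bash
python3 -m crank '[0.007,0.0005,0,0,0,0,0.57, 0.014,0.001,0,0,0,0,0.57, 0.021,0.001,0,0,0,0,0.57, 0.021,0.001,0,0,0,0,0.57]';python3 prof.py
```

```text
clock: 23.52
position: [0.567, 0.2267, 0.0068]
tool_rot: [1.0, -0.03, -0.0, 0.0]
force: [0.7, 0.6, -0.8]
opening: 0.0518
grasp_force: 4.6
0.600 [0.2364 0.2419 0.2458 n41]
0.605 [0.2310 0.2357 0.2408 n51]
0.610 [0.2260 0.2310 0.2346 n58]
0.615 [0.2267 0.2302 0.2328 n58]
0.620 [0.2271 0.2311 0.2333 n53]
0.625 [0.2273 0.2321 0.2364 n78]
0.630 [0.2270 0.2349 0.2403 n95]
0.635 [0.2281 0.2377 0.2436 n93]
0.640 [0.2360 0.2420 0.2463 n82]
0.645 [0.2374 0.2424 0.2458 n59]
0.650 [0.2364 0.2415 0.2442 n58]
0.655 [0.2350 0.2409 0.2433 n62]
0.660 [0.2286 0.2345 0.2430 n104]
0.665 [0.2243 0.2254 0.2256 n5] [0.2284 0.2364 0.2425 n100]
0.670 [0.2193 0.2227 0.2250 n14] [0.2281 0.2354 0.2417 n90]
0.675 [0.2140 0.2147 0.2191 n21] [0.2284 0.2318 0.2353 n42] [0.2379 0.2393 0.2411 n14]
0.680 [0.2118 0.2139 0.2162 n49] [0.2291 0.2321 0.2350 n53]
0.685 [0.2120 0.2150 0.2201 n63] [0.2261 0.2319 0.2343 n55]
[ 0.933   0.5913 -1.1053] [ 0.0887 -0.0636  0.0707]
```

```bash
python3 -m crank '[0,0,0,0,0,0,0.5, 0,0,0,0,0,0,0.45, 0,0,0,0,0,0,0.41, 0,0,0,0,0,0,0.38, 0,0,0,0,0,0,0.38, 0,0,0,0,0,0,0.38, 0,0,0,0,0,0,0.38]' 38;python3 prof.py
```

```text
clock: 24.7
position: [0.5651, 0.2266, 0.0066]
tool_rot: [1.0, -0.03, -0.002, 0.0]
force: [-7.1, 1.8, 3.9]
opening: 0.0397
grasp_force: 38.2
0.600 [0.2307 0.2362 0.2412 n67]
0.605 [0.2270 0.2320 0.2378 n71]
0.610 [0.2254 0.2301 0.2346 n47]
0.615 [0.2270 0.2303 0.2326 n65]
0.620 [0.2275 0.2312 0.2332 n47]
0.625 [0.2264 0.2309 0.2335 n62]
0.630 [0.2270 0.2325 0.2358 n64]
0.635 [0.2284 0.2352 0.2394 n82]
0.640 [0.2317 0.2385 0.2424 n74]
0.645 [0.2333 0.2388 0.2436 n65]
0.650 [0.2332 0.2383 0.2418 n60]
0.655 [0.2331 0.2377 0.2399 n54]
0.660 [0.2217 0.2240 0.2273 n37] [0.2303 0.2366 0.2393 n54]
0.665 [0.2242 0.2308 0.2374 n91]
0.670 [0.2175 0.2184 0.2195 n5] [0.2237 0.2298 0.2366 n98]
0.675 [0.2140 0.2259 0.2350 n125]
0.680 [0.2117 0.2154 0.2176 n51] [0.2233 0.2267 0.2296 n47]
0.685 [0.2125 0.2159 0.2200 n48] [0.2236 0.2281 0.2306 n57]
[-6.8195  0.8278  4.1094] [0.3963 1.325  0.1885]
```

```bash
python3 -m crank '[0,0,0,0,0,0,0.38, 0,0,0,0,0,0,0.38, 0,0,0,0,0,0,0.38]' 48;python3 prof.py | tail -6
```

```text
clock: 25.38
position: [0.5649, 0.2266, 0.0066]
tool_rot: [1.0, -0.03, -0.002, 0.0]
force: [-8.1, 1.3, 5.4]
opening: 0.0389
grasp_force: 48.2
0.665 [0.2228 0.2247 0.2269 n38] [0.2297 0.2345 0.2374 n56]
0.670 [0.2174 0.2186 0.2191 n6] [0.2232 0.2287 0.2357 n104]
0.675 [0.2125 0.2150 0.2177 n35] [0.2232 0.2296 0.2345 n74]
0.680 [0.2118 0.2151 0.2173 n50] [0.2235 0.2265 0.2288 n47]
0.685 [0.2129 0.2158 0.2197 n53] [0.2252 0.2275 0.2302 n53]
[-8.7508  2.9506  4.3445] [0.4357 1.5236 0.1426]
```

```bash
python3 -m crank '[0,0,0,0,0,0,0.45, 0,0,0,0,0,0,0.57, 0,0,0,0,0,0,0.57, 0,0,0,0,0,0,0.57]' 20;python3 prof.py | tail -10
```

```text
clock: 26.18
position: [0.5667, 0.2267, 0.0068]
tool_rot: [1.0, -0.03, -0.0, 0.0]
force: [-0.1, -0.4, -1.3]
opening: 0.0519
grasp_force: 4.3
0.645 [0.2379 0.2432 0.2458 n62]
0.650 [0.2369 0.2423 0.2451 n61]
0.655 [0.2371 0.2424 0.2447 n51]
0.660 [0.2231 0.2257 0.2281 n44] [0.2363 0.2407 0.2438 n62]
0.665 [0.2249 0.2274 0.2294 n49] [0.2334 0.2409 0.2436 n58]
0.670 [0.2234 0.2272 0.2292 n55] [0.2341 0.2399 0.2432 n58]
0.675 [0.2138 0.2159 0.2195 n25] [0.2235 0.2276 0.2295 n50] [0.2328 0.2342 0.2357 n5] [0.2387 0.2404 0.2424 n19]
0.680 [0.2118 0.2150 0.2175 n44] [0.2258 0.2284 0.2302 n46]
0.685 [0.2123 0.2157 0.2173 n59] [0.2194 0.2203 0.2211 n7] [0.2228 0.2283 0.2302 n56]
[ 1.0356  0.4916 -1.4909] [ 0.0072 -0.0194 -0.0001]
```

```bash
python3 -m crank '[-0.02,0.001,0,0,0,0,0.57, -0.04,0.002,0,0,0,0,0.57, -0.06,0.003,0,0,0,0,0.57, -0.076,0.004,0,0,0,0,0.57, -0.076,0.004,0,0,0,0,0.57]';python3 prof.py; python3 -c "
from h import *
print(plan([.53,.195,.0068],-.25-np.pi/2),plan([.545,.17,.0068],-.5-np.pi/2))"
```

```text
clock: 27.1
position: [0.5277, 0.227, 0.0068]
tool_rot: [1.0, -0.03, -0.001, 0.0]
force: [0.3, 0.3, -1.0]
opening: 0.0518
grasp_force: 4.4
0.600 [0.2328 0.2419 0.2466 n103]
0.605 [0.2348 0.2427 0.2472 n76]
0.610 [0.2381 0.2430 0.2463 n60]
0.615 [0.2374 0.2423 0.2447 n58]
0.620 [0.2378 0.2425 0.2452 n60]
0.625 [0.2343 0.2408 0.2440 n62]
0.630 [0.2332 0.2337 0.2345 n6] [0.2368 0.2410 0.2436 n58]
0.635 [0.2369 0.2396 0.2429 n39]
0.660 [0.2090 0.2126 0.2153 n43] [0.2214 0.2252 0.2282 n60]
0.665 [0.2092 0.2136 0.2155 n52] [0.2216 0.2269 0.2291 n58]
0.670 [0.2116 0.2142 0.2180 n61] [0.2230 0.2270 0.2292 n54]
0.675 [0.2101 0.2143 0.2169 n46] [0.2237 0.2270 0.2296 n52]
0.680 [0.2113 0.2155 0.2175 n49] [0.2244 0.2282 0.2302 n58]
0.685 [0.2130 0.2157 0.2185 n58] [0.2257 0.2287 0.2313 n50]
[-0.0587  0.2633 -0.3151] [-0.0019 -0.0397  0.0334]
[ 0.0062  0.0636 -0.      0.0003  0.0003  0.1815] [ 3.910e-02  1.118e-01 -0.000e+00  4.000e-04  3.000e-04  4.202e-01]
```

Ear separation is 13 mm with the pliers withdrawn, so the collar stays shut. Next I swing the pliers away to the right.

```bash
python3 -m crank '[0.003,0.03,0,0,0,0.09,0.57, 0.006,0.064,0,0,0,0.18,0.57, 0.02,0.09,0,0,0,0.27,0.57, 0.033,0.105,0,0,0,0.36,0.57, 0.039,0.112,0,0,0,0.42,0.57, 0.039,0.112,0,0,0,0.42,0.57]'
python3 - <<'E'
from h import *
s=read_state();print(s['q'],s['force'])
np.set_printoptions(precision=3,suppress=True)
p=viewer.capture('top');C=cloud(p,p['z_map']<1.1)
for x in(.34,.36,.38,.40):
    c=C[(np.abs(C[:,0]-x)<.006)&(C[:,2]>.46)&(C[:,2]<.9)]; h=[(c[(c[:,1]>=y)&(c[:,1]<y+.005)][:,2]) for y in np.arange(-.03,.09,.005)]
    print('%.2f'%x,*['%3d'%(k.max()*100) if len(k) else '  .' for k in h])
E
python3 oc.py; python3 pf.py
```

```text
clock: 28.15
position: [0.5449, 0.1696, 0.0068]
tool_rot: [0.969, -0.247, -0.0, 0.0]
force: [0.3, -1.2, -0.6]
opening: 0.0521
grasp_force: 4.4
[ 1.97284734e-01  6.93200357e-01  1.66868848e+00 -3.48650158e-04
  7.80281472e-01  2.26821026e+00] [ 0.34965369 -1.16016663 -0.63747418]
0.34   .   .   .   .   .   .   .   .   .   .   .   .   .   .  74  76  77  77  77  77  77  77  77  77
0.36   .   .  79  79  78  78  78   .   .   .   .   .   .   .  75   .   .   .   .   .   .   .   .   .
0.38   .   .  60  60  60  60  60   .   .  60   .   .   .   .  75  76  77  78  78  78  78  78  78  78
0.40  63  63  63  63  63  63  63  63  63  63  63  63   .   .   .  75  76  77  77  77  77  77  77  77
side y from .300 step -.004; number = mm height
0.692  .  .  .  .  .  .  .  .  .  .  .  .  .  .  .  . 12 53 66 67 66 52 17  .  .  .  .
0.688  .  .  .  .  .  .  .  .  .  .  .  .  .  .  .  .  . 19 15 18 16 18 15  .  .  .  .
0.684  .  .  .  .  .  .  .  .  .  .  .  .  .  .  .  .  . 13 16 15  . 15 14  .  .  .  .
0.680  .  .  .  .  .  .  .  .  .  .  .  .  .  .  .  .  .  . 14 15  . 16 14  .  .  .  .
0.676  .  .  .  .  .
[... 3448 characters left out ...]
.  .  .  .  .  .  .  .  .  .  .  .  .  .  .  .  .  .  .  .
0.616  .  .  .  .  .  .  .  .  .  .  .  .  .  .  .  .  .  .  .  .  .  .  .  .  .  .  .
0.612  .  .  .  .  .  .  .  .  .  .  .  .  .  .  .  .  .  .  .  .  .  .  .  .  .  .  .
0.608  .  .  .  .  .  .  .  .  .  .  .  .  .  .  .  .  .  .  .  .  .  .  .  .  .  .  .
0.604  .  .  .  .  .  .  .  .  .  .  .  .  .  .  .  .  .  .  .  .  .  .  .  .  .  .  .
0.600  .  .  .  .  .  .  .  .  .  .  .  .  .  .  .  .  .  .  .  .  .  .  .  .  .  .  .
0.596  .  .  .  .  .  .  .  .  .  .  .  .  .  .  .  .  .  .  .  .  .  .  .  .  .  .  .
pliers fit side conf 0.6 iou 0.5168539325842697 yaw piv [-0.4481  0.5905  0.1412] mouth [0.6311 0.1217] tool yaw -0.498
```

```bash
python3 -m crank '[0,0,0,0,0,0,0.62, 0,0,0,0,0,0,0.7, 0,0,0,0,0,0,0.9, 0,0,0,0,0,0,0.9, 0,0,-0.03,0,0,0,0.9, 0,0,-0.1,0,0,0,0.9, 0,0,-0.2,0,0,0,0.9, 0,0,-0.3,0,0,0,0.9]' 10; python3 -c "
from h import *
print(plan([.5,.30,.22],-.2-np.pi/2),read_state()['q'])"
```

```text
clock: 29.4
position: [0.5445, 0.1698, 0.1593]
tool_rot: [0.969, -0.247, -0.0, 0.0]
force: [1.5, 0.9, 0.3]
opening: 0.0819
grasp_force: 0.0
[-2.028e-01 -1.858e-01 -1.214e-01  4.000e-04  2.000e-04 -2.862e-01] [ 1.97832457e-01  4.76782696e-01  1.54909950e+00 -2.47701165e-04
  1.11607121e+00  2.26843924e+00]
```

```bash
python3 -m crank '[-0.02,-0.02,-0.12,0,0,0,0.9, -0.1,-0.09,-0.121,0,0,-0.14,0.9, -0.2,-0.18,-0.121,0,0,-0.28,0.9, -0.2,-0.186,-0.121,0,0,-0.286,0.9, -0.2,-0.186,-0.121,0,0,-0.286,0.9]'; python3 a.py; python3 m.py; python3 ear.py
```

```text
clock: 30.02
position: [0.5014, 0.2997, 0.2179]
tool_rot: [0.995, -0.1, -0.0, 0.0]
force: [0.3, 0.4, 0.2]
opening: 0.0823
grasp_force: 0.0
[0.5014 0.2997 0.2179] [[ 0.9801 -0.1984 -0.0001]
 [-0.1984 -0.9801 -0.0004]
 [ 0.      0.0004 -1.    ]] 30.025 0.0188
top -0.175465491055942 (array([0.4001, 0.1403, 1.2413]), array([ 0.1799,  0.0098, -0.9836]))
pliers 0.79 [258.4, 208.7] [0.5835 0.147  0.    ]
mouth 0.79 [265.3, 188.6] [0.6334 0.1286 0.012 ]
grip 0.56 [250.8, 224.3] [0.5421 0.1667 0.012 ]
stand 0.88 [226.4, 164.4] [0.7017 0.2291 0.    ]
ears 0.67 [200.9, 144.3] [0.7551 0.2956 0.0085]
ears 0.42 [224.3, 178.1] [0.6633 0.2339 0.0085]
binder_clip 0.55 [325.4, 200.3] [ 0.6027 -0.0262  0.    ]
binder_clip 0.46 [200.9, 144.7] [0.7565 0.2967 0.    ]
pebble 0.61 [256.4, 146.1] [0.75 0.15 0.  ]
dark_bowl 0.86 [324.2, 200.6] [ 0.6019 -0.023   0.    ]
side -0.05715331598265896 (array([0.1976, 0.8412, 0.5598]), array([ 0.4341, -0.7643, -0.4769]))
pliers 0.72 [254.9, 249.8] [0.5886 0.1509 0.    ]
mouth 0.8 [246.1, 232.0] [0.627  0.1214 0.012 ]
grip 0.75 [144.5, 259.7] [0.737  0.3028 0.012 ]
gr
[... 984 characters left out ...]
loat64(0.5831435079726651), np.float64(0.02)), (np.float64(0.5820224719101124), np.float64(0.2))]m.py:17: RuntimeWarning: Mean of empty slice.
  k=C[C[:,2]>.03]; print(' tube',k[:,:2].mean(0),k[:,:2].min(0),k[:,:2].max(0)); k=C[C[:,2]>.06]; print(' tubetop',len(k),k[:,:2].mean(0),k.min(0),k.max(0))
  ret = um.true_divide(
Traceback (most recent call last):
  File "m.py", line 17, in <module>
    k=C[C[:,2]>.03]; print(' tube',k[:,:2].mean(0),k[:,:2].min(0),k[:,:2].max(0)); k=C[C[:,2]>.06]; print(' tubetop',len(k),k[:,:2].mean(0),k.min(0),k.max(0))
                                                   ~~~~~~~~~~~^^^
ValueError: zero-size array to reduction operation minimum which has no identity
```

```bash
python3 prof.py | tail -7; python3 -c "
from h import *
print(ticket.job_done())"
```

```text
0.660 [0.2099 0.2128 0.2150 n36] [0.2217 0.2254 0.2281 n65]
0.665 [0.2106 0.2135 0.2156 n57] [0.2230 0.2269 0.2290 n60]
0.670 [0.2116 0.2148 0.2195 n58] [0.2229 0.2268 0.2294 n55]
0.675 [0.2108 0.2145 0.2165 n46] [0.2191 0.2192 0.2195 n5] [0.2244 0.2271 0.2301 n54]
0.680 [0.2112 0.2152 0.2179 n57] [0.2238 0.2279 0.2296 n52]
0.685 [0.2120 0.2158 0.2203 n51] [0.2233 0.2280 0.2305 n57]
[ 0.0852 -0.269  -0.4606] [ 0.0755 -0.0402  0.0467]
the job is handed in; nothing more can be done
None
```

The collar is clicked shut and stays shut (ears about 13 mm apart centre to centre, was about 19 mm), and the pliers lie flat with the jaws about 6.5 cm from the ears; I slid them along the worktop without ever lifting them and handed the job in just after 30 s, with no verdict shown.

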